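# Load the leaning watch winders and start them

### The arm

A 6-joint arm with a two-finger parallel gripper is mounted at the origin on the work surface. World frame = base frame: x ahead of the robot, y to its left, z up, the work surface at z = 0. Lengths are in mm, angles in rad, forces in N, time in s.
With the tool pointing down it reaches from about 350 to 975 mm from the base axis. Payload 7.1 kg.
Tool frame: the origin (TCP) lies between the finger pads; the fingertips stand 8 mm ahead of it and the grasp point (between the pads) lies 11 mm behind it (ctrl.tips_ahead is the distance from the TCP to the fingertips, in mm); y points along the fingers, z is the direction in which the jaws open and shut, and the axes are right-handed (so a half turn about y gives the same grasp; the last joint's range is limited). The gripper opens to 88 mm and grips with 3 to 60 N. Pads are 20 mm wide; open, the fingers measure 115 mm over their backs; the gripper's body (75 mm by 178 mm) begins 61 mm behind the grasp point.
Start: joints at [-1.284, 0.423, 1.63, -0, 1.089, -0.019], TCP at [188.178, -595.981, 230.675] pointing down, gripper open.
Joint ranges: [-3, 3], [-0.9, 2.11], [0.09, 2.58], [-1.31, 4.45], [0.11, 2.69], [-2.54, 2.54]. Speed limits (rad/s): [2.39, 2.39, 3.01, 3.14, 3.14, 3.14].

### API

Orientations are given as a rotation vector (axis times angle).
In Python, from workcell import ctrl gives the robot as it stands.
- The arm moves only by the shell command python3 -m creep 'ROWS'. ROWS is JSON, a list of rows, each an object of numbers: "tx", "ty", "tz": the shift along the world's x, y, z in mm; "rx", "ry", "rz": the turn, a rotation vector about the world's x, y, z in rad; "fingers": the closure in counts, from 0 (fully open) to 255 (shut). A call has 1 to 10 rows; each row is the pose to reach, as a shift and turn from the pose commanded when the call began; what a row does not reach only later rows make up. A row lasts 1/8 s, in which the tool goes at most 62.5 mm and 10.7 degrees, less where a joint would pass 70% of its speed; a pose out of reach is approached as far as the arm can. A call with a gripper value outside its range is refused whole. The fingers move at their own pace and stop on an object; the grip force is fixed at half the most. Time passes only in rows, so rows that repeat a pose let the fingers close. It gives the time, the measured TCP pose, the force and the opening at its end, in the units of the state.
- ctrl.get_obs(): the state, without advancing time (a new reading comes with each control period).
- ctrl.get_image(name): name is "scene" or "top" or "wrist"; returns a dict with "pixels" (400x640x3 uint8, blue, green, red), "intrinsics" (3x3 intrinsics, pixels), "k1" (the pictures are not rectified: a ray, as slopes to the right and down, at radius r is drawn at 1 + k1 r^2 times it, then the intrinsics apply), "rvec" (rotation vector, rad) and "tvec" (3), from world to camera coordinates, as OpenCV has them. Camera axes: x right, y down, z forward; pixel columns grow to the right and rows downward; lengths in mm; the calibration is good to about 2 mm. A picture is of the moment at which its call begins. There is no depth.
- ctrl.close_job(): hands the job in, once; it reports no verdict.
The state is a dict: "t": time; "qpos": joint angles; "qvel": joint speeds; "joint_torque": joint torques, N m; "ee_pos": TCP position; "orientation": TCP orientation; "ft_force": force on the tool from outside, world axes, zero at the start; "moment": the same for the moment, N m; "width": finger opening in mm.
Only numpy, scipy, OpenCV 4.12 (cv2) and the standard library are available. Lean on these libraries where they do the work, as an engineer would, in place of code of your own. Each camera call takes 0.05 s, during which the arm holds its last target.

### The job

Lower the larger ball capsule into the wider leaning trough and the smaller one into the narrower trough, each gently all the way down to the trough's floor before you let go: no dropping, no hard pressing. When both lie in their troughs, push the black-knobbed start lever all the way over to its other side, leaving everything else on the bench where it stands.

Things in the scene. Friction and masses are not known exactly. Their poses are not given: they have to be found in the camera images.
- capsule_large_center (a point): smooth steel ball capsule, 54 mm diameter, about 140 g; the point is its centre, 34 mm above the table. It rests loosely on a fixed black rubber ring, 36 mm across and 10 mm high
- capsule_small_center (a point): smooth steel ball capsule, 42 mm diameter, about 90 g; the point is its centre, 27 mm above the table. It rests loosely on a fixed black rubber ring, 36 mm across and 10 mm high
- trough_wide: wider aluminium trough, inside 64 (its x) x 160 (its y) x 64 deep, walls 5 thick, fixed on a stand, leaning 32 degrees towards its -x side (roughly the robot): a ball let go in it rolls against the low -x wall. Origin: centre of inner floor, 60 above the table; z runs up out of the mouth (rim at z = 64), x towards the raised far wall, y level. A motor housing 97 tall stands behind. mm
- trough_narrow: narrower aluminium trough, inside 51 (its x) x 160 (its y) x 56 deep, walls 5 thick, fixed on a stand, leaning 32 degrees towards its -x side (roughly the robot): a ball let go in it rolls against the low -x wall. Origin: centre of inner floor, 60 above the table; z runs up out of the mouth (rim at z = 56), x towards the raised far wall, y level. A motor housing 97 tall stands behind. mm
- start (a joint): angle of the start lever: near 0 it leans about 29 degrees towards its box's -x side (roughly the robot), at 1.0 rad (its stop) as far to the +x side; light, and it stays where it is left
- start_tip (a point): centre of the black ball knob, 26 mm across, on the end of the start lever's 10 mm steel rod; 80 mm from the pivot
- start_base: grey box of the start lever, fixed, 70 x 50 x 25 mm; origin: centre of its underside. The lever pivots about the box's y axis, 22 mm above the table, and swings from the box's -x side to its +x side
- loupe: bystander, not to be disturbed: turned dark-wood eye loupe, standing, 38 mm across, 34 mm tall; origin on its underside
- movement: bystander, not to be disturbed: steel cylinder movement holder with a watch movement on top, 38 mm across, 30 mm tall; origin on its underside
- tweezers: bystander, not to be disturbed: steel tweezers lying flat, 120 mm long, 6 mm high; origin on its underside
- driver: bystander, not to be disturbed: screwdriver lying flat, 120 mm long; origin on its underside
- jar: bystander, not to be disturbed: small closed glass jar, 50 mm across, 55 mm tall; origin on its underside
- dome: bystander, not to be disturbed: white knobbed dust cover, 60 mm across, 45 mm tall; origin on its underside
- oilpot: bystander, not to be disturbed: squat amber glass oil pot, 36 mm across, 18 mm tall; origin on its underside
Not all that is in view belongs to the job. Leave any orange or pink look-alike of the part that bears capsule_small_center alone.

How it is judged:
By the outcome, as a careful person would: the job done as asked, in the order asked, and still so for the second after the job is handed in, with the robot touching nothing.
It also fails if it takes over 64 s, if anything falls off the work surface, if the arm or the gripper's body presses on something with over 40 N, if the wrist force passes 120 N, or if a joint passes its speed limit or range.

## Working session

There is one attempt and no reset: what is moved stays moved. The work goes in short steps, Python scripts to look and compute and a shell command to move; the robot and the scene stay as the last step left them, time stands still between calls to the robot, and variables do not carry over. Pictures are saved under pics/ and viewed, and the job is handed in when it is done.

```bash
ls; mkdir -p pics; cat > h.py <<'E'
import numpy as np,cv2
from workcell import ctrl
def grab(n,f):
    d=ctrl.get_image(n); cv2.imwrite(f'pics/{f}.png',d['pixels']); 
    np.savez(f'pics/{f}.npz',**{k:np.array(v) for k,v in d.items()}); return d
def load(f): return dict(np.load(f'pics/{f}.npz'))
def ray(d,u,v):
    K=np.array(d['intrinsics'],float);k1=float(d['k1'])
    a=cv2.undistortPoints(np.array([[[u,v]]],float),K,np.array([k1,0,0,0,0.]))[0,0]
    R=cv2.Rodrigues(np.array(d['rvec'],float))[0];t=np.array(d['tvec'],float).ravel()
    return -R.T@t, R.T@np.array([a[0],a[1],1.])
def onz(d,u,v,z):
    c,r=ray(d,u,v); return c+r*(z-c[2])/r[2]
def tri(obs):
    A=np.zeros((3,3));b=np.zeros(3)
    for d,u,v in obs:
        c,r=ray(d,u,v);r/=np.linalg.norm(r);P=np.eye(3)-np.outer(r,r);A+=P;b+=P@c
    return np.linalg.solve(A,b)
def proj(d,p):
    p=np.atleast_2d(np.array(p,float))
    return cv2.projectPoints(p.reshape(-1,1,3),np.array(d['rvec'],float),np.array(d['tvec'],float),np.array(d['intrinsics'],float),np.array([float(d['k1']),0,0,0,0.]))[0].reshape(-1,2)
def crop(f,x0,y0,x1,y1,o,s=None):
    im=cv2.imread(f'pics/{f}.png')[y0:y1,x0:x1]; s=s or min(800/(x1-x0),600/(y1-y0)); cv2.imwrite(f'pics/{o}.png',cv2.resize(im,None,fx=s,fy=s,interpolation=cv2.INTER_CUBIC)); print('scale',s)
E
python3 - <<'E'
from h import *
for n in ('scene','top','wrist'):
    d=grab(n,n+'0'); R=cv2.Rodrigues(np.array(d['rvec'],float))[0]; print(n,-R.T@np.array(d['tvec'],float).ravel(),R[2],d['k1'],np.array(d['intrinsics']).tolist())
print(ctrl.get_obs())
E
```

```text
pics
scene [931.63812777 725.41166319 930.37730121] [-0.35298854 -0.6218382  -0.69908251] -0.10019244904534189 [[399.4377919062012, 0.0, 314.9338782161872], [0.0, 399.4377919062012, 203.08014944210353], [0.0, 0.0, 1.0]]
top [ 411.46937089    1.61275322 1103.53259023] [ 0.09953072 -0.027324   -0.99465926] 0.0038135479935612593 [[457.1589438485122, 0.0, 317.22802087791354], [0.0, 457.1589438485122, 202.24561209457954], [0.0, 0.0, 1.0]]
wrist [ 252.85666964 -574.29017844  383.85090669] [-0.2401674  -0.07449053 -0.96786919] 0.01176271181854656 [[290.3221957859695, 0.0, 318.90051700373067], [0.0, 290.3221957859695, 193.77458633816934], [0.0, 0.0, 1.0]]
{'t': 0.15, 'qpos': array([-1.28402904e+00,  4.23657535e-01,  1.63049048e+00, -1.49560043e-05,
        1.08861489e+00, -1.90342203e-02]), 'qvel': array([-0.00074765, -0.00173114, -0.00156345, -0.00164385, -0.00013547,
        0.0015035 ]), 'joint_torque': array([-6.65773914e-04, -5.44981599e+01, -2.73920149e+01,  6.43443642e-02,
        2.04035552e-02, -6.46853528e-05]), 'ee_pos': array([ 188.04307722, -595.60268887,  230.09454027]), 'orientation': array([-0.31713323,  2.05793732, -2.05552749]), 'ft_force': array([-0.13535783,  0.1615286 , -0.60418941]), 'moment': array([ 0.03857375,  0.02412246, -0.02256934]), 'width': 87.55339838559259}
```

View pics/scene0.png

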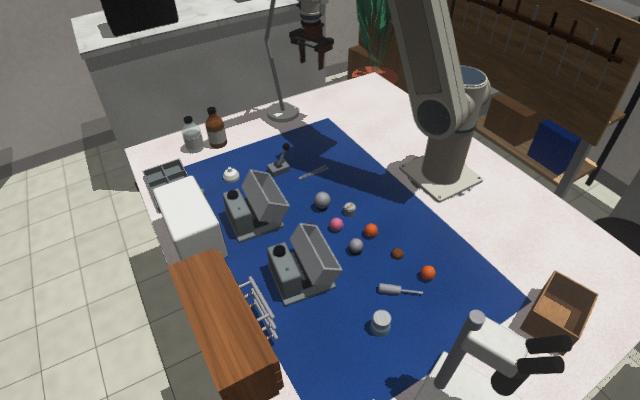

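View pics/top0.png

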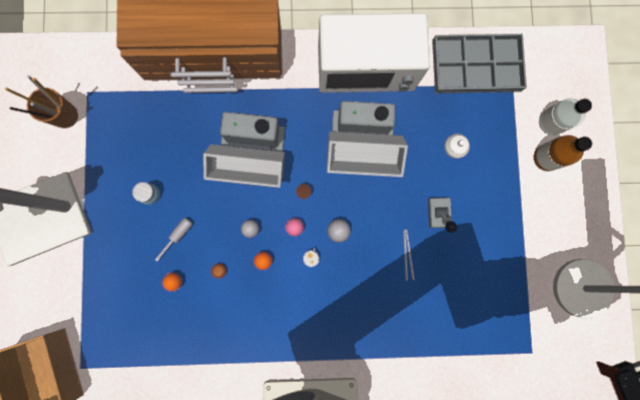

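Top view: the grey balls are at (339,230) and (250,228). The look-alikes are pink (295,227) and orange (263,261), (172,282). The troughs are at (244,165) and (367,155), and the lever is at (443,215). I'll enlarge these.

```bash
python3 - <<'E'
from h import *
crop('top0',195,90,475,290,'c1'); crop('scene0',210,140,450,320,'c2')
E
```

```text
scale 2.857142857142857
scale 3.3333333333333335
```

View pics/c1.png

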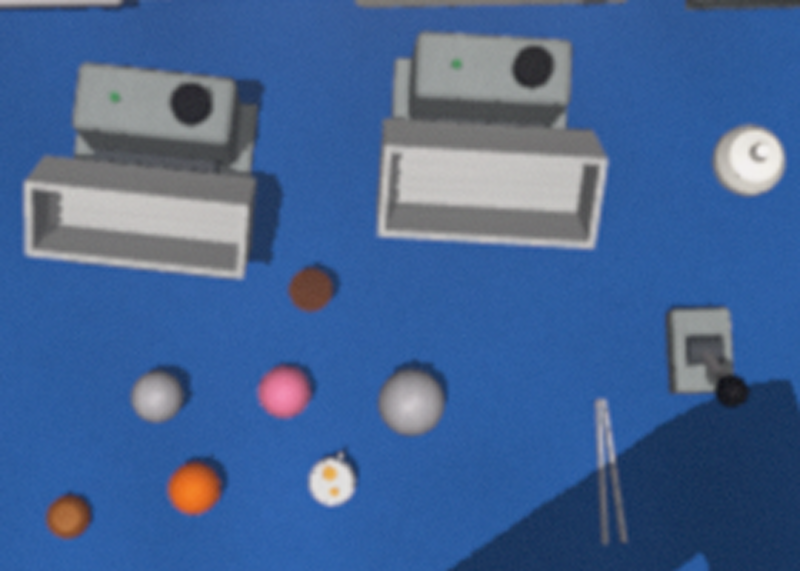

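View pics/c2.png

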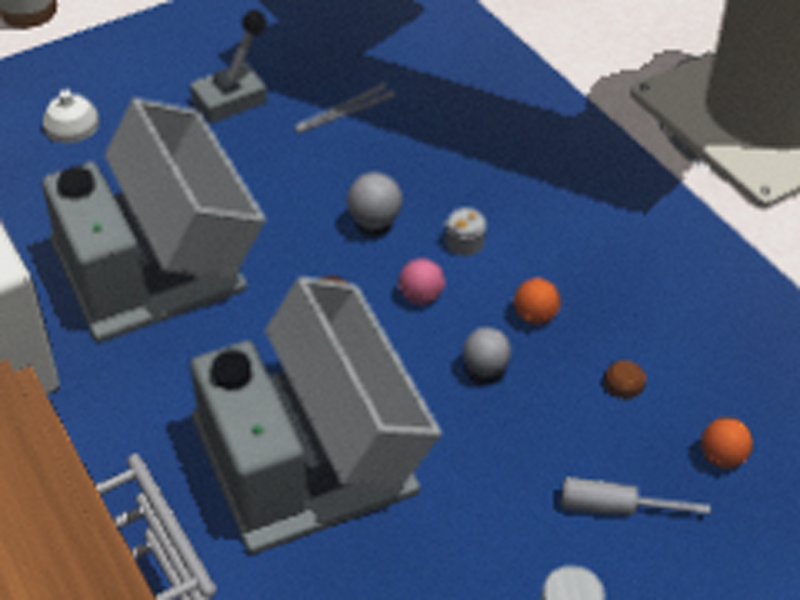

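```bash
cat > fit.py <<'E'
from h import *
from scipy.optimize import least_squares
T=load('top0');S=load('scene0')
ct=lambda x,y:(195+x/2.857,90+y/2.857)
cs=lambda x,y:(210+x/3.3333,140+y/3.3333)
for n,a,b in (('L',(412,402),(375,202)),('S',(158,396),(486,354))):
    z={'L':34,'S':27}[n]
    print(n,onz(T,*ct(*a),z).round(1),onz(S,*cs(*b),z).round(1),tri([(T,*ct(*a)),(S,*cs(*b))]).round(1))
def RR(yaw): 
    return cv2.Rodrigues(np.array([0,0,yaw]))[0]@cv2.Rodrigues(np.array([0,-np.radians(32),0]))[0]
def rim(p,w,d):
    h=w/2+5
    q=np.array([[h,85,d],[h,-85,d],[-h,-85,d],[-h,85,d]])
    return q@RR(p[2]).T+np.array([p[0],p[1],60])
# TL,TR,BR,BL in top = (+x,+y),(+x,-y),(-x,-y),(-x,+y)
tr={'left':[(26,182),(255,203),(243,277),(25,255)],'right':[(385,146),(607,157),(595,247),(378,236)]}
if __name__=='__main__':
  for k,c in tr.items():
    px=np.array([ct(*a) for a in c])
    for nm,w,d in (('wide',64,64),('narrow',51,56)):
        x0=onz(T,*px.mean(0),110)
        r=least_squares(lambda p:(proj(T,rim(p,w,d))-px).ravel(),[x0[0]+30,x0[1],0])
        print(k,nm,r.x.round(3),'rms',np.sqrt(2*r.cost/4).round(2))
        P=proj(S,rim(r.x,w,d)); print((P-[210,140])*3.3333)
E
python3 fit.py
```

```text
L [450.3 -77.4  34. ] [452.3 -69.1  34. ] [449.3 -77.1  26.2]
S [461.  130.7  27. ] [464.5 138.6  27. ] [460.7 132.3  18.1]
left wide [ 6.17650e+02  1.29861e+02 -1.30000e-01] rms 2.92
[[372.07917483 417.34415843]
 [289.27660523 264.21638429]
 [359.7855838  274.20971661]
 [446.52539896 421.65425307]]
left narrow [ 6.14906e+02  1.31408e+02 -1.27000e-01] rms 1.07
[[378.21334069 424.84322513]
 [294.78032341 272.2444256 ]
 [352.66875886 280.10161171]
 [439.27753435 427.97259861]]
right wide [ 6.37127e+02 -1.40258e+02 -7.30000e-02] rms 0.2
[[195.80256148 206.95162668]
 [130.30495887  95.25765337]
 [195.91206266 107.4902944 ]
 [265.21108762 216.13883503]]
right narrow [ 6.34463e+02 -1.40970e+02 -7.50000e-02] rms 2.87
[[200.58175418 213.37939132]
 [135.30696672 101.80956191]
 [189.23623084 111.7404404 ]
 [257.63718979 220.7919611 ]]
```

```bash
python3 - <<'E'
from h import *
from fit import RR,T,S,ct,cs
from scipy.spatial.transform import Rotation as Ro
R=Ro.from_rotvec([-0.31713323,  2.05793732, -2.05552749]).as_matrix();print(R.round(3))
w=load('wrist0');Rw=cv2.Rodrigues(w['rvec'].astype(float))[0];c=-Rw.T@w['tvec'].ravel()
print('cam in tool',R.T@(c-[188.04,-595.6,230.09]),(Rw@R).round(2))
for yaw in (-.127,-.073):
  A=RR(yaw)
  for s in (1,-1):
    # tool y = -z_t ; tool z = s*y_t ; x = y cross z
    y=-A[:,2];z=s*A[:,1];x=np.cross(y,z);G=np.column_stack([x,y,z]);print(yaw,s,'full turn from now',(Ro.from_matrix(G@R.T)).as_rotvec().round(3))
    y=np.array([0,0,-1.]);x=np.cross(y,z);D=np.column_stack([x,y,z]);print('  down', Ro.from_matrix(D@R.T).as_rotvec().round(3),'tilt',Ro.from_matrix(G@D.T).as_rotvec().round(3))
for n,p in (('L',(450,-77.4,34)),('S',(461,130.7,27))): print(n,(proj(S,p)-[210,140])*3.333)
crop('scene0',300,180,380,260,'c3',7.5)
crop('top0',225,200,365,270,'c4',5.5)
E
```

```text
L [450.3 -77.4  34. ] [452.3 -69.1  34. ] [449.3 -77.1  26.2]
S [461.  130.7  27. ] [464.5 138.6  27. ] [460.7 132.3  18.1]
[[-0.954 -0.     0.301]
 [-0.301  0.001 -0.954]
 [-0.    -1.    -0.001]]
cam in tool [ -68.2264405  -153.75924053   -0.98709194] [[-0.    0.    1.  ]
 [ 0.97 -0.25  0.  ]
 [ 0.25  0.97 -0.  ]]
-0.127 1 full turn from now [-0.765 -0.07   2.616]
  down [ 0.000e+00 -2.000e-03  2.709e+00] tilt [-0.071 -0.554  0.   ]
-0.127 -1 full turn from now [ 0.049 -0.561 -0.422]
  down [-0.001 -0.    -0.433] tilt [-0.071 -0.554  0.   ]
-0.073 1 full turn from now [-0.773 -0.092  2.667]
  down [ 0.000e+00 -2.000e-03  2.763e+00] tilt [-0.041 -0.557  0.   ]
-0.073 -1 full turn from now [ 0.064 -0.558 -0.369]
  down [-0.001 -0.    -0.379] tilt [-0.041 -0.557  0.   ]
L [[372.62522125 196.07671374]]
S [[484.13656765 346.40960143]]
scale 7.5
scale 5.5
```

View pics/c3.png

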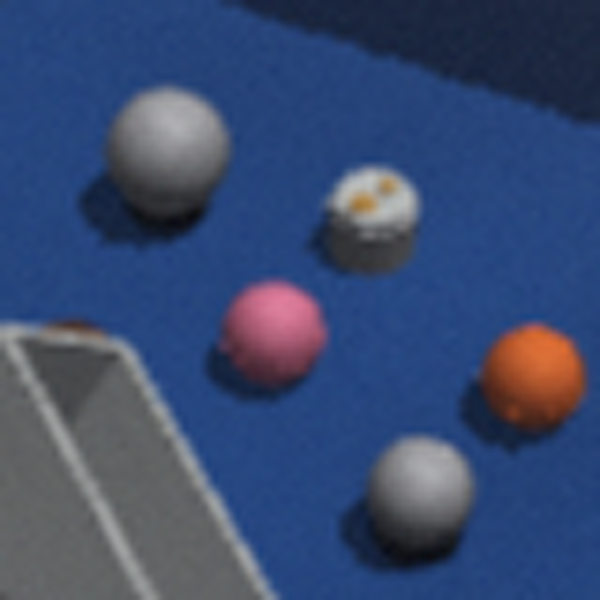

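View pics/c4.png

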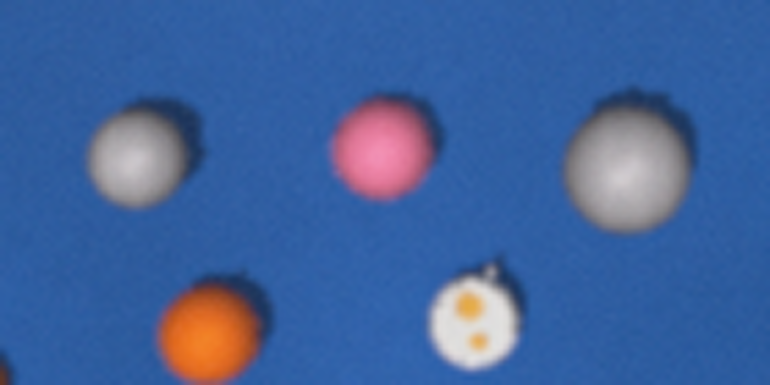

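```bash
python3 -m creep '[{"tx":262,"ty":519,"tz":-50,"rz":-0.379,"fingers":0},{"tx":262,"ty":519,"tz":-50,"rz":-0.379,"fingers":0},{"tx":262,"ty":519,"tz":-50,"rz":-0.379,"fingers":0},{"tx":262,"ty":519,"tz":-50,"rz":-0.379,"fingers":0},{"tx":262,"ty":519,"tz":-50,"rz":-0.379,"fingers":0},{"tx":262,"ty":519,"tz":-50,"rz":-0.379,"fingers":0},{"tx":262,"ty":519,"tz":-50,"rz":-0.379,"fingers":0},{"tx":262,"ty":519,"tz":-50,"rz":-0.379,"fingers":0},{"tx":262,"ty":519,"tz":-50,"rz":-0.379,"fingers":0},{"tx":262,"ty":519,"tz":-50,"rz":-0.379,"fingers":0}]'
```

```text
schema error: expected keys tx, ty, tz, rx, ry, rz, fingers
```

```bash
python3 -m creep '[{"tx":262,"ty":519,"tz":-50,"rx":0,"ry":0,"rz":-0.379,"fingers":0},{"tx":262,"ty":519,"tz":-50,"rx":0,"ry":0,"rz":-0.379,"fingers":0},{"tx":262,"ty":519,"tz":-50,"rx":0,"ry":0,"rz":-0.379,"fingers":0},{"tx":262,"ty":519,"tz":-50,"rx":0,"ry":0,"rz":-0.379,"fingers":0},{"tx":262,"ty":519,"tz":-50,"rx":0,"ry":0,"rz":-0.379,"fingers":0},{"tx":262,"ty":519,"tz":-50,"rx":0,"ry":0,"rz":-0.379,"fingers":0},{"tx":262,"ty":519,"tz":-50,"rx":0,"ry":0,"rz":-0.379,"fingers":0},{"tx":262,"ty":519,"tz":-50,"rx":0,"ry":0,"rz":-0.379,"fingers":0},{"tx":262,"ty":519,"tz":-50,"rx":0,"ry":0,"rz":-0.379,"fingers":0},{"tx":262,"ty":519,"tz":-50,"rx":0,"ry":0,"rz":-0.379,"fingers":0}]'
python3 - <<'E'
from h import *
grab('wrist','w1'); print(ctrl.get_obs()['qpos'])
crop('w1',0,0,640,400,'w1v',1.25)
E
```

```text
t: 1.4
ee_pos: [451.0, -74.1, 180.4]
orientation: [-0.076, -2.186, 2.186]
ft_force: [-0.4, -0.8, -0.5]
width: 87.8
[-1.88201529e-01  2.53118256e-01  2.03003596e+00  1.02179726e-03
  8.58337171e-01  1.45198696e+00]
scale 1.25
```

View pics/w1v.png

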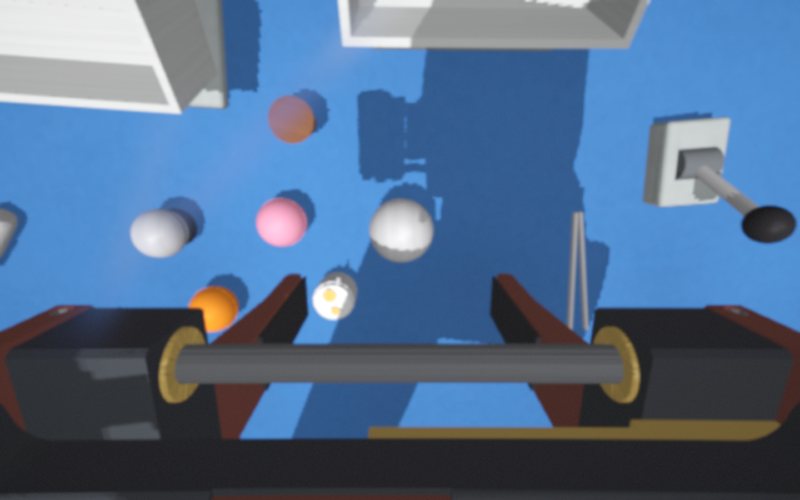

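```bash
python3 - <<'E'
from h import *
W=load('w1');T=load('top0');S=load('scene0')
print('L',onz(W,321.6,184,34),tri([(W,321.6,184),(T,339,230.8)]),tri([(W,321.6,184),(T,339,230.8),(S,322.5,199.7)]))
print('S',onz(W,128.8,186.4,27),tri([(W,128.8,186.4),(T,249.9,228.7)]),tri([(W,128.8,186.4),(T,249.9,228.7),(S,356.2,245)]))
crop('w1',480,60,640,220,'w1c',3.75); crop('w1',0,0,560,120,'w1d')
print(ctrl.get_obs()['ee_pos'])
E
```

```text
L [451.44801901 -76.20383211  34.        ] [450.37478533 -76.66730103  29.91537206] [449.7501497  -76.30770986  30.60959184]
S [461.64561241 131.97562156  27.        ] [461.24293326 131.82219565  26.94534911] [460.62069507 133.11778366  24.62189867]
scale 3.75
scale 1.4285714285714286
[451.56614147 -73.65190737 180.31945904]
```

View pics/w1c.png

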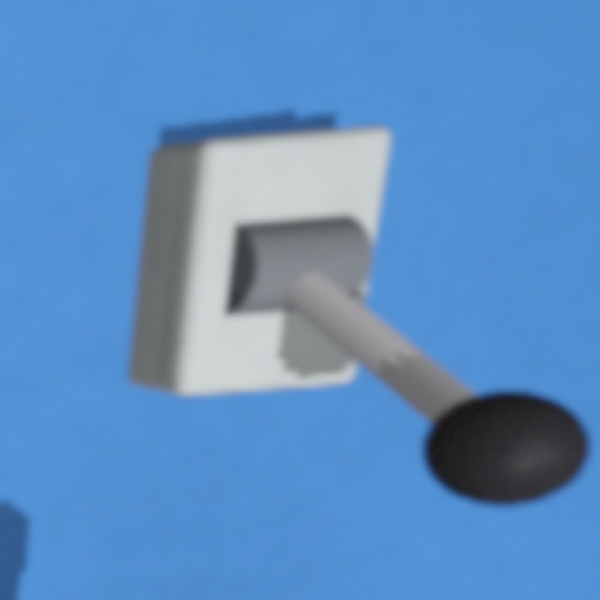

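```bash
python3 -m creep '[{"tx":1,"ty":0.5,"tz":-50,"rx":0,"ry":0,"rz":0,"fingers":0},{"tx":1,"ty":0.5,"tz":-100,"rx":0,"ry":0,"rz":0,"fingers":0},{"tx":1,"ty":0.5,"tz":-130,"rx":0,"ry":0,"rz":0,"fingers":0},{"tx":1,"ty":0.5,"tz":-130,"rx":0,"ry":0,"rz":0,"fingers":0},{"tx":1,"ty":0.5,"tz":-130,"rx":0,"ry":0,"rz":0,"fingers":0}]'
python3 - <<'E'
from h import *
grab('wrist','w2'); grab('top','t2'); print(ctrl.get_obs()['ee_pos'])
crop('w2',200,100,440,300,'w2v')
E
```

```text
t: 2.08
ee_pos: [451.6, -76.9, 51.5]
orientation: [-0.081, -2.184, 2.184]
ft_force: [0.2, -0.1, -0.1]
width: 87.8
[452.17534518 -76.87993051  52.04750551]
scale 3.0
```

View pics/w2v.png

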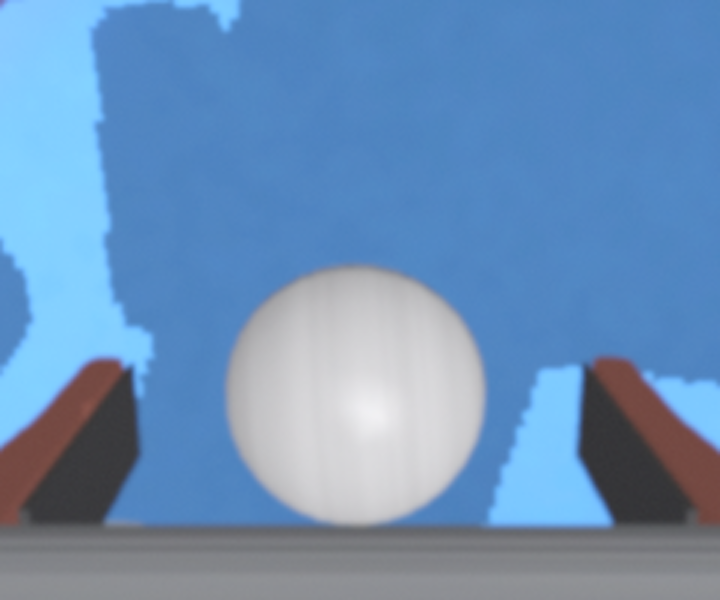

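```bash
python3 - <<'E'
from h import *
W=load('w2'); print(onz(W,318.7,231.7,34))
E
python3 -m creep '[{"tx":0,"ty":0,"tz":-15,"rx":0,"ry":0,"rz":0,"fingers":0},{"tx":0,"ty":0,"tz":-28,"rx":0,"ry":0,"rz":0,"fingers":0},{"tx":0,"ty":0,"tz":-28,"rx":0,"ry":0,"rz":0,"fingers":0}]'
```

```text
[450.35562141 -75.89278562  34.        ]
t: 2.55
ee_pos: [450.3, -76.3, 21.5]
orientation: [-0.077, -2.183, 2.183]
ft_force: [-0.5, 0.1, 0.1]
width: 87.9
```

```bash
python3 -m creep '[{"tx":0,"ty":0,"tz":1,"rx":0,"ry":0,"rz":0,"fingers":60},{"tx":0,"ty":0,"tz":1,"rx":0,"ry":0,"rz":0,"fingers":90},{"tx":0,"ty":0,"tz":1,"rx":0,"ry":0,"rz":0,"fingers":255},{"tx":0,"ty":0,"tz":1,"rx":0,"ry":0,"rz":0,"fingers":255},{"tx":0,"ty":0,"tz":1,"rx":0,"ry":0,"rz":0,"fingers":255},{"tx":0,"ty":0,"tz":1,"rx":0,"ry":0,"rz":0,"fingers":255},{"tx":0,"ty":0,"tz":1,"rx":0,"ry":0,"rz":0,"fingers":255}]'
```

```text
t: 3.42
ee_pos: [451.4, -76.5, 23.8]
orientation: [-0.08, -2.184, 2.184]
ft_force: [-0.1, 0.1, 1.7]
width: 53.1
```

```bash
python3 -m creep '[{"tx":0,"ty":0,"tz":20,"rx":0,"ry":0,"rz":0,"fingers":255},{"tx":0,"ty":0,"tz":60,"rx":0,"ry":0,"rz":0,"fingers":255},{"tx":0,"ty":0,"tz":110,"rx":0,"ry":0,"rz":0,"fingers":255},{"tx":20,"ty":-15,"tz":150,"rx":-0.013,"ry":-0.18,"rz":0,"fingers":255},{"tx":50,"ty":-35,"tz":180,"rx":-0.027,"ry":-0.36,"rz":0,"fingers":255},{"tx":75,"ty":-55,"tz":190,"rx":-0.041,"ry":-0.54,"rz":0,"fingers":255},{"tx":80,"ty":-59.5,"tz":190,"rx":-0.041,"ry":-0.557,"rz":0,"fingers":255},{"tx":80,"ty":-59.5,"tz":190,"rx":-0.041,"ry":-0.557,"rz":0,"fingers":255},{"tx":80,"ty":-59.5,"tz":190,"rx":-0.041,"ry":-0.557,"rz":0,"fingers":255}]'
python3 - <<'E'
from h import *
grab('wrist','w3'); grab('top','t3');grab('scene','s3'); o=ctrl.get_obs();print(o['ee_pos'],o['width'],o['qpos'])
crop('w3',0,0,640,400,'w3v',1.25)
E
```

```text
t: 4.55
ee_pos: [530.8, -135.6, 213.2]
orientation: [0.622, 1.912, -1.951]
ft_force: [0.3, -0.2, -1.8]
width: 52.8
[ 531.22388029 -135.50576099  213.54150133] 52.944236071221916 [-0.35206058  0.18289887  2.16969381  0.54024977  0.28813941  0.8098919 ]
scale 1.25
```

View pics/w3v.png

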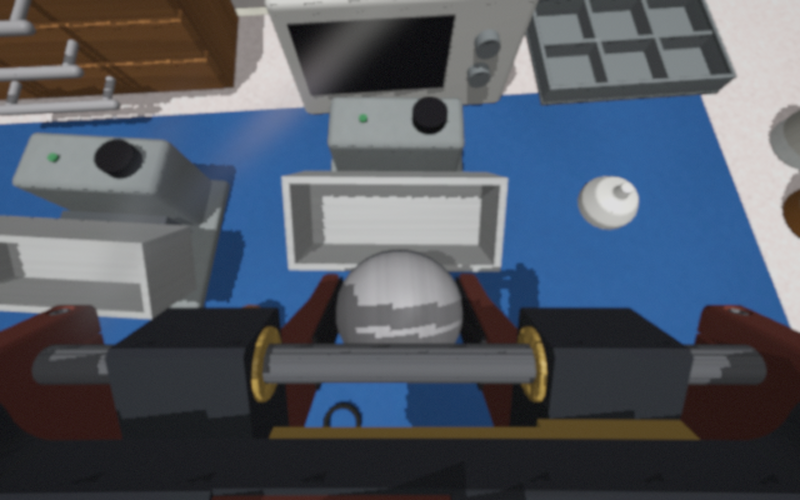

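View pics/s3.png

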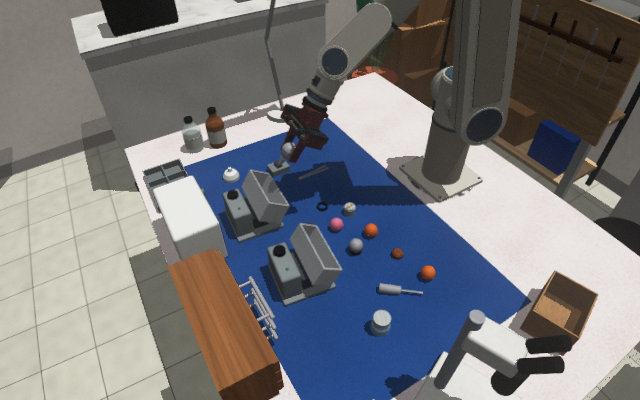

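```bash
python3 - <<'E'
from h import *
crop('w3',210,120,420,270,'w3c')
E
```

```text
scale 3.8095238095238093
```

View pics/w3c.png

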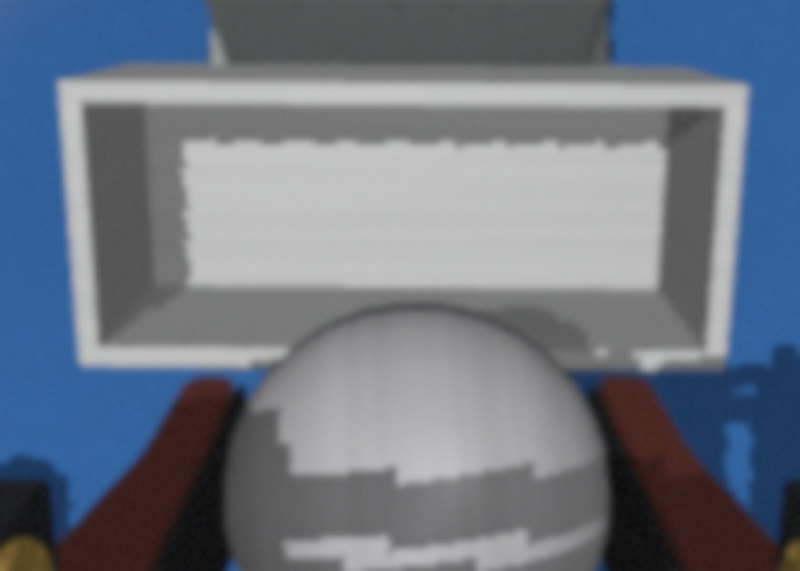

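```bash
python3 - <<'E'
from fit import *
from scipy.spatial.transform import Rotation as Ro
W=load('w3'); pw=np.array([(58,80),(748,85),(728,366),(80,366)])/3.8095+[210,120]
px=np.array([ct(*a) for a in tr['right']])
f=lambda p:np.r_[(proj(W,rim(p,64,64))-pw).ravel()]
g=lambda p:np.r_[f(p),(proj(T,rim(p,64,64))-px).ravel()]
for fn in (f,g):
    r=least_squares(fn,[637,-140,-.073]); print(r.x.round(3),r.fun.round(1))
o=ctrl.get_obs();R=Ro.from_rotvec(o['orientation']).as_matrix()
A=RR(r.x[2]);print('tool axes in trough',(A.T@R).round(3))
p=r.x
for h in (16+90,16+45,16):
    print(h,(A@[-2.5,0,h]+[p[0],p[1],60]).round(1))
G=np.column_stack([np.cross(-A[:,2],-A[:,1]),-A[:,2],-A[:,1]]);print('turn',Ro.from_matrix(G@R.T).as_rotvec().round(4))
bc=o['ee_pos']-11*R[:,1]; print('ball',bc,proj(W,bc),(proj(W,bc)-[210,120])*3.8095, o['ee_pos'])
E
```

```text
L [450.3 -77.4  34. ] [452.3 -69.1  34. ] [449.3 -77.1  26.2]
S [461.  130.7  27. ] [464.5 138.6  27. ] [460.7 132.3  18.1]
[ 6.37609e+02 -1.39657e+02 -7.60000e-02] [ 0.2  0.3  0.1 -0.5 -0.5  0.4  0.3 -0.1]
[ 6.37523e+02 -1.39754e+02 -7.60000e-02] [ 0.3  0.4  0.2 -0.5 -0.4  0.4  0.4 -0.  -0.5 -0.3  0.  -0.  -0.4 -0.1
 -0.2 -0.2]
tool axes in trough [[-1.    -0.001  0.003]
 [-0.003  0.002 -1.   ]
 [ 0.001 -1.    -0.002]]
106 [ 579.4 -135.4  148.6]
61 [ 603.2 -137.2  110.4]
16 [ 627.  -139.    72.2]
turn [-0.0001 -0.0008 -0.0032]
ball [ 525.41703382 -135.08537053  222.87444331] [[320.24793813 248.26143504]] [[419.9895203  488.61193678]] [ 531.22388029 -135.50576099  213.54150133]
```

```bash
python3 -m creep '[{"tx":25,"ty":0.3,"tz":-32,"rx":0,"ry":0,"rz":-0.003,"fingers":255},{"tx":48,"ty":0.5,"tz":-65,"rx":0,"ry":0,"rz":-0.003,"fingers":255},{"tx":60,"ty":0,"tz":-84,"rx":0,"ry":0,"rz":-0.003,"fingers":255},{"tx":72,"ty":-1,"tz":-103,"rx":0,"ry":0,"rz":-0.003,"fingers":255},{"tx":72,"ty":-1,"tz":-103,"rx":0,"ry":0,"rz":-0.003,"fingers":255},{"tx":72,"ty":-1,"tz":-103,"rx":0,"ry":0,"rz":-0.003,"fingers":255}]'
python3 - <<'E'
from h import *
grab('wrist','w4'); o=ctrl.get_obs();print(o['ee_pos'],o['ft_force'],o['width'],o['qpos'])
crop('w4',160,100,480,300,'w4v')
E
```

```text
t: 5.45
ee_pos: [603.0, -136.7, 111.0]
orientation: [0.627, 1.91, -1.952]
ft_force: [0.2, -0.4, -0.6]
width: 52.6
[ 603.0987431  -136.82657427  111.40097892] [ 0.96645782  0.2552638  -1.76003421] 53.04374346621294 [-0.29975712  0.4728246   2.08152284  1.24953388  0.12422317  0.1326885 ]
scale 2.5
```

View pics/w4v.png

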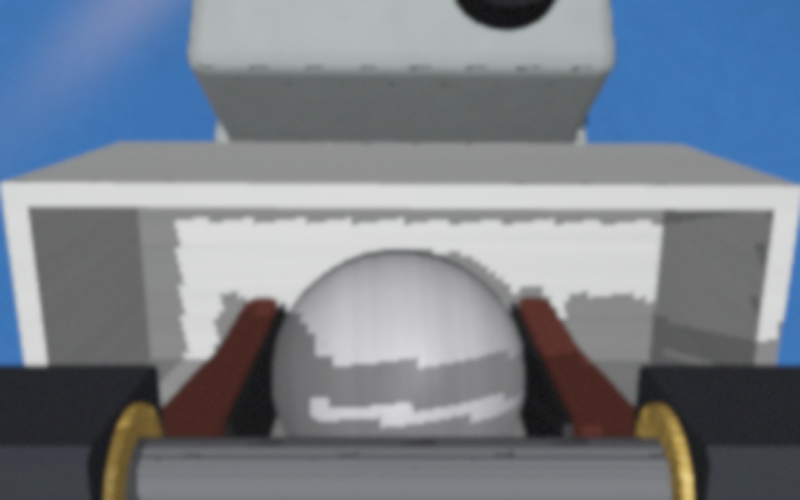

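```bash
python3 -m creep '[{"tx":0,"ty":0,"tz":0,"rx":0,"ry":0,"rz":0.04,"fingers":255},{"tx":0,"ty":0,"tz":0,"rx":0,"ry":0,"rz":0.08,"fingers":255},{"tx":0,"ty":0,"tz":0,"rx":0,"ry":0,"rz":0.1,"fingers":255},{"tx":0,"ty":0,"tz":0,"rx":0,"ry":0,"rz":0.1,"fingers":255},{"tx":0,"ty":0,"tz":0,"rx":0,"ry":0,"rz":0.1,"fingers":255}]'; python3 -c "
from h import *
print(ctrl.get_obs()['qpos'])"
```

```text
t: 6.12
ee_pos: [603.1, -137.0, 111.0]
orientation: [0.522, 1.903, -1.891]
ft_force: [-0.2, -0.3, -1.5]
width: 52.9
[-0.33282286  0.47769769  2.07245571  1.25555299  0.195484    0.01527682]
```

```bash
python3 -m creep '[{"tx":4,"ty":-0.3,"tz":-6,"rx":0,"ry":0,"rz":0,"fingers":255},{"tx":8,"ty":-0.6,"tz":-13,"rx":0,"ry":0,"rz":0,"fingers":255},{"tx":12,"ty":-1,"tz":-19,"rx":0,"ry":0,"rz":0,"fingers":255},{"tx":16,"ty":-1.3,"tz":-25.5,"rx":0,"ry":0,"rz":0,"fingers":255},{"tx":16,"ty":-1.3,"tz":-25.5,"rx":0,"ry":0,"rz":0,"fingers":255},{"tx":16,"ty":-1.3,"tz":-25.5,"rx":0,"ry":0,"rz":0,"fingers":255}]'; cat > st.py <<'E'
from h import *
import sys
from fit import RR
P={'w':(637.5,-139.75,-.076),'n':(614.9,131.4,-.127)}
def st(k):
    p=P[k];A=RR(p[2]);o=ctrl.get_obs();from scipy.spatial.transform import Rotation as Ro
    R=Ro.from_rotvec(o['orientation']).as_matrix()
    b=o['ee_pos']-11*R[:,1]
    print('ball in trough',(A.T@(b-[p[0],p[1],60])).round(1),'F trough',(A.T@o['ft_force']).round(2),'q',o['qpos'].round(2),'w',round(o['width'],1))
E
sed -i 's/^for n,a,b/if __name__=="__main__":\n  for n,a,b/;s/^    z={/      z={/;s/^    print(n,onz/      print(n,onz/' fit.py; python3 -c "
from st import *
st('w')"
```

```text
t: 6.88
ee_pos: [619.0, -138.2, 85.3]
orientation: [0.521, 1.903, -1.891]
ft_force: [0.5, -0.5, -1.1]
width: 52.8
ball in trough [-2.3 -0.4 42.2] F trough [-0.14 -0.42 -1.24] q [-0.32  0.54  2.04  1.45  0.18 -0.17] w 52.8
```

```bash
python3 -m creep '[{"tx":2,"ty":-0.2,"tz":-3.5,"rx":0,"ry":0,"rz":0,"fingers":255},{"tx":4,"ty":-0.4,"tz":-6.8,"rx":0,"ry":0,"rz":0,"fingers":255},{"tx":5.8,"ty":-0.5,"tz":-9.3,"rx":0,"ry":0,"rz":0,"fingers":255},{"tx":5.8,"ty":-0.5,"tz":-9.3,"rx":0,"ry":0,"rz":0,"fingers":255}]'; python3 -c "
from st import *
st('w')"; python3 -m creep '[{"tx":0.5,"ty":0,"tz":-0.9,"rx":0,"ry":0,"rz":0,"fingers":255},{"tx":1.1,"ty":-0.1,"tz":-1.7,"rx":0,"ry":0,"rz":0,"fingers":255},{"tx":1.1,"ty":-0.1,"tz":-1.7,"rx":0,"ry":0,"rz":0,"fingers":255}]'; python3 -c "
from st import *
st('w')"
```

```text
t: 7.38
ee_pos: [625.0, -138.7, 75.6]
orientation: [0.521, 1.904, -1.891]
ft_force: [-0.2, -0.1, -1.5]
width: 53.0
ball in trough [-2.4 -0.5 30.8] F trough [-0.93 -0.16 -1.15] q [-0.32  0.57  2.03  1.52  0.18 -0.24] w 53.0
t: 7.75
ee_pos: [626.1, -138.9, 74.2]
orientation: [0.521, 1.903, -1.891]
ft_force: [0.3, -0.6, -0.8]
width: 52.6
ball in trough [-2.2 -0.6 29. ] F trough [-0.17 -0.63 -0.84] q [-0.32  0.57  2.03  1.53  0.18 -0.25] w 52.6
```

```bash
python3 -m creep '[{"tx":0.5,"ty":0,"tz":-0.8,"rx":0,"ry":0,"rz":0,"fingers":255},{"tx":0.5,"ty":0,"tz":-0.8,"rx":0,"ry":0,"rz":0,"fingers":255}]'; python3 -c "
from st import *
st('w')"; python3 -m creep '[{"tx":0.4,"ty":0,"tz":-0.6,"rx":0,"ry":0,"rz":0,"fingers":255},{"tx":0.4,"ty":0,"tz":-0.6,"rx":0,"ry":0,"rz":0,"fingers":255}]'; python3 -c "
from st import *
st('w')"
```

```text
t: 8.0
ee_pos: [626.6, -138.9, 73.4]
orientation: [0.521, 1.903, -1.891]
ft_force: [0.8, -0.3, -1.9]
width: 53.1
ball in trough [-2.2 -0.5 28.1] F trough [-0.31 -0.23 -2.06] q [-0.32  0.57  2.03  1.53  0.18 -0.26] w 53.1
t: 8.25
ee_pos: [626.9, -138.9, 73.0]
orientation: [0.522, 1.903, -1.891]
ft_force: [-4.1, 0.5, 2.1]
width: 52.7
ball in trough [-2.1 -0.5 27.7] F trough [-2.37  0.2   4.02] q [-0.32  0.58  2.03  1.54  0.18 -0.26] w 52.7
```

```bash
python3 -m creep '[{"tx":0,"ty":0,"tz":0.1,"rx":0,"ry":0,"rz":0,"fingers":85},{"tx":0,"ty":0,"tz":0.1,"rx":0,"ry":0,"rz":0,"fingers":60},{"tx":0,"ty":0,"tz":0.1,"rx":0,"ry":0,"rz":0,"fingers":40},{"tx":0,"ty":0,"tz":0.1,"rx":0,"ry":0,"rz":0,"fingers":40}]'; python3 -c "
from st import *
st('w'); grab('wrist','w5'); crop('w5',160,100,480,300,'w5v')"
```

```text
t: 8.75
ee_pos: [627.0, -138.9, 72.8]
orientation: [0.521, 1.903, -1.891]
ft_force: [0.2, -1.0, 0.4]
width: 74.3
ball in trough [-2.1 -0.5 27.4] F trough [ 0.45 -0.95  0.2 ] q [-0.32  0.58  2.03  1.54  0.18 -0.26] w 74.3
scale 2.5
```

View pics/w5v.png

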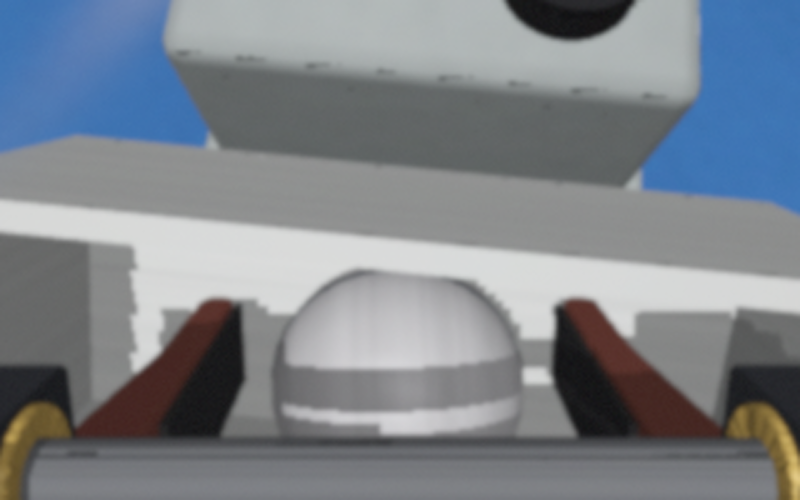

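```bash
python3 -m creep '[{"tx":-5,"ty":0,"tz":8.5,"rx":0,"ry":0,"rz":0,"fingers":40},{"tx":-12,"ty":0,"tz":20,"rx":0,"ry":0,"rz":0,"fingers":40},{"tx":-25,"ty":0,"tz":40,"rx":0,"ry":0,"rz":0,"fingers":40},{"tx":-37,"ty":0,"tz":60,"rx":0,"ry":0,"rz":0,"fingers":40},{"tx":-53,"ty":0,"tz":85,"rx":0,"ry":0,"rz":0,"fingers":40},{"tx":-70,"ty":0,"tz":120,"rx":0,"ry":0,"rz":0,"fingers":0},{"tx":-90,"ty":0,"tz":140,"rx":0,"ry":0,"rz":0,"fingers":0},{"tx":-90,"ty":0,"tz":140,"rx":0,"ry":0,"rz":0,"fingers":0},{"tx":-90,"ty":0,"tz":140,"rx":0,"ry":0,"rz":0,"fingers":0}]'; python3 -c "
from st import *
st('w'); grab('wrist','w6'); crop('w6',0,0,640,400,'w6v',1.25)"
```

```text
t: 9.93
ee_pos: [537.3, -138.9, 212.5]
orientation: [0.522, 1.903, -1.891]
ft_force: [-0.0, 0.1, 0.5]
width: 87.8
ball in trough [ -3.9  -7.4 193.3] F trough [0.24 0.08 0.41] q [-0.39  0.2   2.15  0.68  0.35  0.56] w 87.8
scale 1.25
```

View pics/w6v.png

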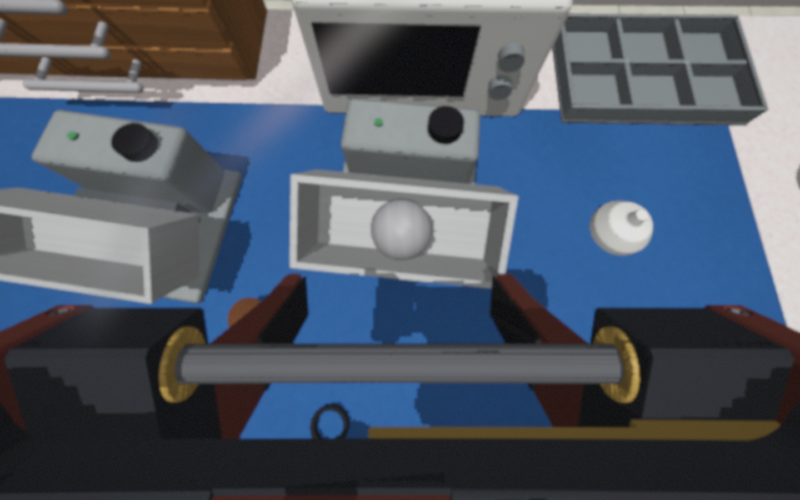

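```bash
python3 - <<'E'
from st import *
from scipy.spatial.transform import Rotation as Ro
o=ctrl.get_obs();R=Ro.from_rotvec(o['orientation']).as_matrix()
A=RR(-.127);y=np.array([0,0,-1.]);z=-A[:,1];D=np.column_stack([np.cross(y,z),y,z])
print(Ro.from_matrix(D@R.T).as_rotvec().round(4),np.array([461.3,131.9,180])-o['ee_pos'])
E
```

```text
[ 0.0285  0.5576 -0.1468] [-75.98897931 270.70033493 -32.09894671]
```

```bash
python3 -m creep '[{"tx":-76,"ty":270.7,"tz":-32,"rx":0.0285,"ry":0.5576,"rz":-0.1468,"fingers":0},{"tx":-76,"ty":270.7,"tz":-32,"rx":0.0285,"ry":0.5576,"rz":-0.1468,"fingers":0},{"tx":-76,"ty":270.7,"tz":-32,"rx":0.0285,"ry":0.5576,"rz":-0.1468,"fingers":0},{"tx":-76,"ty":270.7,"tz":-32,"rx":0.0285,"ry":0.5576,"rz":-0.1468,"fingers":0},{"tx":-76,"ty":270.7,"tz":-32,"rx":0.0285,"ry":0.5576,"rz":-0.1468,"fingers":0},{"tx":-76,"ty":270.7,"tz":-32,"rx":0.0285,"ry":0.5576,"rz":-0.1468,"fingers":0},{"tx":-76,"ty":270.7,"tz":-32,"rx":0.0285,"ry":0.5576,"rz":-0.1468,"fingers":0},{"tx":-76,"ty":270.7,"tz":-32,"rx":0.0285,"ry":0.5576,"rz":-0.1468,"fingers":0}]'; python3 -m creep '[{"tx":0,"ty":0,"tz":-50,"rx":0,"ry":0,"rz":0,"fingers":0},{"tx":0,"ty":0,"tz":-100,"rx":0,"ry":0,"rz":0,"fingers":0},{"tx":0,"ty":0,"tz":-120,"rx":0,"ry":0,"rz":0,"fingers":0},{"tx":0,"ty":0,"tz":-120,"rx":0,"ry":0,"rz":0,"fingers":0},{"tx":0,"ty":0,"tz":-120,"rx":0,"ry":0,"rz":0,"fingers":0}]';python3 -c "
from h import *
grab('wrist','w7'); crop('w7',0,0,640,400,'w7v',1.25);print(ctrl.get_obs()['ee_pos'],ctrl.get_obs()['qpos'])"
```

```text
t: 10.98
ee_pos: [461.0, 131.9, 180.0]
orientation: [-0.135, -2.155, 2.157]
ft_force: [-0.4, -0.2, 0.1]
width: 87.8
t: 11.6
ee_pos: [461.9, 131.2, 61.5]
orientation: [-0.14, -2.156, 2.156]
ft_force: [0.5, -0.4, -0.5]
width: 87.8
scale 1.25
[462.10008358 131.43499954  61.85719085] [ 2.52733638e-01  4.97973416e-01  2.04194275e+00 -1.11255138e-03
  5.99197938e-01  1.95234981e+00]
```

View pics/w7v.png

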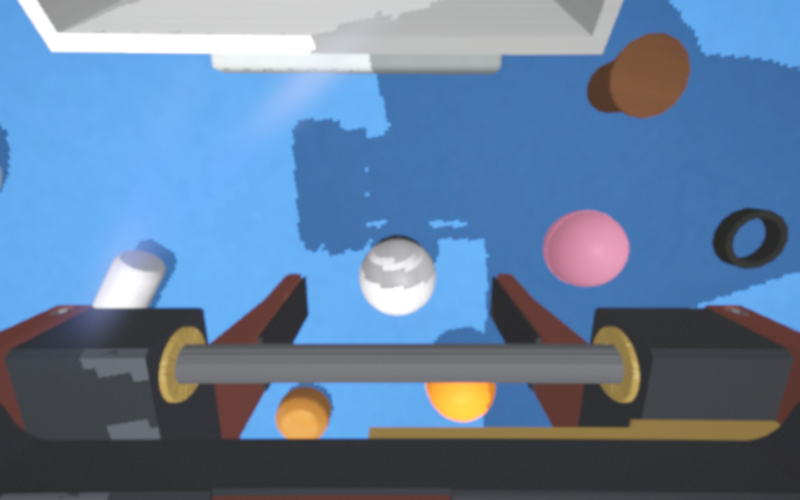

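```bash
python3 -c "
from h import *
print(onz(load('w7'),318,220.8,27))"
python3 -m creep '[{"tx":0,"ty":0.5,"tz":-25,"rx":0,"ry":0,"rz":0,"fingers":0},{"tx":0,"ty":0.5,"tz":-42,"rx":0,"ry":0,"rz":0,"fingers":0},{"tx":0,"ty":0.5,"tz":-42,"rx":0,"ry":0,"rz":0,"fingers":0},{"tx":0,"ty":0.5,"tz":-42,"rx":0,"ry":0,"rz":0,"fingers":50}]'
```

```text
[461.84293397 132.58855005  27.        ]
t: 12.15
ee_pos: [461.3, 132.4, 19.4]
orientation: [-0.138, -2.156, 2.157]
ft_force: [-0.0, -0.1, 0.1]
width: 81.1
```

```bash
python3 -m creep '[{"tx":0,"ty":0,"tz":0,"rx":0,"ry":0,"rz":0,"fingers":90},{"tx":0,"ty":0,"tz":0,"rx":0,"ry":0,"rz":0,"fingers":120},{"tx":0,"ty":0,"tz":0,"rx":0,"ry":0,"rz":0,"fingers":255},{"tx":0,"ty":0,"tz":0,"rx":0,"ry":0,"rz":0,"fingers":255},{"tx":0,"ty":0,"tz":0,"rx":0,"ry":0,"rz":0,"fingers":255},{"tx":0,"ty":0,"tz":0,"rx":0,"ry":0,"rz":0,"fingers":255}]'
```

```text
t: 12.9
ee_pos: [461.0, 132.3, 18.9]
orientation: [-0.138, -2.156, 2.157]
ft_force: [-0.1, -0.9, 1.4]
width: 40.6
```

```bash
python3 -m creep '[{"tx":0,"ty":0,"tz":20,"rx":0,"ry":0,"rz":0,"fingers":255},{"tx":0,"ty":0,"tz":60,"rx":0,"ry":0,"rz":0,"fingers":255},{"tx":0,"ty":0,"tz":110,"rx":0,"ry":0,"rz":0,"fingers":255},{"tx":15,"ty":0,"tz":150,"rx":-0.022,"ry":-0.17,"rz":0,"fingers":255},{"tx":30,"ty":5,"tz":180,"rx":-0.045,"ry":-0.35,"rz":0,"fingers":255},{"tx":45,"ty":8,"tz":195,"rx":-0.068,"ry":-0.53,"rz":0,"fingers":255},{"tx":50,"ty":8,"tz":195,"rx":-0.071,"ry":-0.554,"rz":0,"fingers":255},{"tx":50,"ty":8,"tz":195,"rx":-0.071,"ry":-0.554,"rz":0,"fingers":255},{"tx":50,"ty":8,"tz":195,"rx":-0.071,"ry":-0.554,"rz":0,"fingers":255}]'
python3 - <<'E'
from h import *
grab('wrist','w8'); o=ctrl.get_obs();print(o['ee_pos'],o['width'],o['qpos'])
crop('w8',180,100,440,280,'w8v')
E
```

```text
t: 14.02
ee_pos: [516.3, 130.5, 223.9]
orientation: [0.654, 1.942, -1.981]
ft_force: [0.3, -0.1, -0.7]
width: 40.4
[516.25144011 130.52920149 223.83971375] 40.62990451444413 [ 0.34975068  0.15476717  2.15921667 -0.59546516  0.40184914  2.54148704]
scale 3.076923076923077
```

View pics/w8v.png

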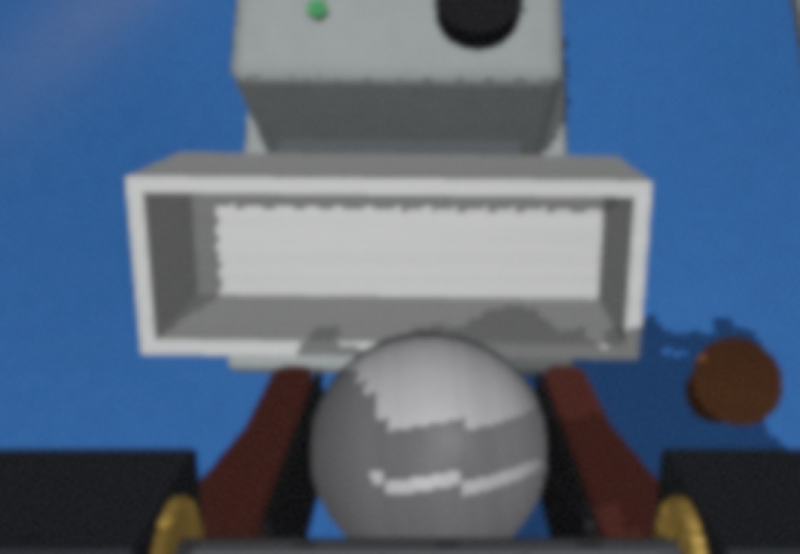

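Joint 6 has reached its limit here, so the small ball won't fit in this wrist configuration. I'll fit the kinematics from my logged poses to choose a tilt that does work.

```bash
cat > kin.py <<'E'
import numpy as np
from scipy.optimize import least_squares
from scipy.spatial.transform import Rotation as Ro
D=[([-1.28402904,.423657535,1.63049048,0,1.08861489,-.0190342],(188.04,-595.6,230.09),(-.317,2.058,-2.0555)),
([-.18820,.253118,2.030036,.00102,.858337,1.451987],(451.57,-73.65,180.32),(-.076,-2.186,2.186)),
([-.35206058,.18289887,2.16969381,.54024977,.28813941,.8098919],(531.22,-135.5,213.54),(.622,1.912,-1.951)),
([-.29975712,.4728246,2.08152284,1.24953388,.12422317,.1326885],(603.1,-136.83,111.4),(.627,1.91,-1.952)),
([.252733638,.497973416,2.04194275,-.00111,.599197938,1.95234981],(462.1,131.43,61.86),(-.14,-2.156,2.156)),
([.34975068,.15476717,2.15921667,-.59546516,.40184914,2.54148704],(516.25,130.53,223.84),(.654,1.942,-1.981))]
ry=lambda a:Ro.from_rotvec([0,a,0]).as_matrix(); rz=lambda a:Ro.from_rotvec([0,0,a]).as_matrix()
def ori(q): return rz(q[0])@ry(q[1]+q[2])@rz(q[3])@ry(q[4])@rz(q[5])
C=[ori(q).T@Ro.from_rotvec(o).as_matrix() for q,_,o in D]
C0=Ro.from_matrix(C).mean().as_matrix()
def fk(q,k):
    h,a1,L2,L3,e,Lt=k
    R=ori(q)
    p=np.array([0,0,h])+rz(q[0])@(np.array([a1,0,0])+ry(q[1])@np.array([0,0,L2])+ry(q[1]+q[2])@np.array([e,0,L3]))+R@np.array([0,0,Lt])
    return p,R@C0
r=least_squares(lambda k:np.concatenate([fk(q,k)[0]-p for q,p,_ in D]+[0.001*(k-np.array([400,0,450,450,0,200]))]),[400,0,450,450,0,200.])
K=r.x
lo=np.array([-3,-.9,.09,-1.31,.11,-2.54]);hi=np.array([3,2.11,2.58,4.45,2.69,2.54])
def ik(p,R,q0,clip=True):
    f=lambda q:np.r_[(fk(q,K)[0]-p)/100,Ro.from_matrix(fk(q,K)[1]@R.T).as_rotvec()]
    s=least_squares(f,np.clip(q0,lo+1e-3,hi-1e-3) if clip else q0,bounds=(lo,hi) if clip else (-np.inf,np.inf));return s.x,s.cost
if __name__=='__main__':
    for c in C: print(Ro.from_matrix(c@C0.T).magnitude().round(4),end=' ')
    print(C0.round(2));print(K.round(1),r.fun[:18].round(1))
E
python3 kin.py
```

```text
Traceback (most recent call last):
  File "kin.py", line 26, in <module>
    for c in C: print(Ro.from_matrix(c@C0.T).magnitude().round(4),end=' ')
                      ^^^^^^^^^^^^^^^^^^^^^^^^^^^^^^^^^^^^^^^^
AttributeError: 'float' object has no attribute 'round'
```

```bash
sed -i 's/magnitude().round(4)/magnitude()/' kin.py; python3 kin.py
cat > plan.py <<'E'
from kin import *
from fit import RR,T,load,proj,rim,tr,ct
W=load('w8'); pw=np.array([(126,178),(653,183),(637,357),(141,355)])/3.0769+[180,100]
px=np.array([ct(*a) for a in tr['left']])
f=lambda p:(proj(W,rim(p,51,56))-pw).ravel()
g=lambda p:np.r_[f(p),(proj(T,rim(p,51,56))-px).ravel()]
for fn in (f,g):
    s=least_squares(fn,[615,131,-.127]);print(s.x.round(3),s.fun.round(1))
p=s.x
def tgt(h,tilt,yaw,s=-1,off=(-2.0,0),bd=8):
    # tool tilt from vertical (deg), az yaw; ball centre at trough (off,h)
    b=RR(p[2])@[off[0],off[1],h]+[p[0],p[1],60]
    A=Ro.from_euler('z',yaw).as_matrix()@Ro.from_rotvec([0,-np.radians(tilt),0]).as_matrix()
    y=-A[:,2];z=s*A[:,1];R=np.column_stack([np.cross(y,z),y,z]); return b+bd*y,R
if __name__=='__main__':
  q00=np.array([.25,.5,2.04,-.1,.6,1.95])
  for s in (-1,1):
    for tilt in (8,12,15,18,22):
      for dy in (0,.15,.3):
        out=[];q=q00.copy(); q[5]+= 0 if s<0 else -np.pi
        for h in (150,80,21):
            q,c=ik(*tgt(h,tilt,p[2]+dy,s),q,False); out.append((q[3:].round(2).tolist(),round(q[1]+q[2],2),round(c,5)))
        print(s,tilt,dy,out)
E
python3 plan.py
```

```text
0.0006867482767895334 0.0011318543906419394 0.0011136047871760362 0.0002959139833215642 0.00038777192817883205 0.000982982558859915 [[ 0. -0. -1.]
 [-1. -0. -0.]
 [-0.  1. -0.]]
[313.7  -0.9 564.5 485.8  78.3 303.2] [-11.4  -3.5  -0.1  -2.6 -11.6  -0.1  -3.8 -11.    0.2  -3.1 -11.3   0.
   2.6 -11.6  -0.2   4.3 -11.5   0.2]
[ 6.14451e+02  1.33879e+02 -1.29000e-01] [-0.3 -0.1 -0.3 -0.6  0.6  0.8  0.1 -0.1]
[ 6.14540e+02  1.33445e+02 -1.28000e-01] [ 0.2 -0.2  0.1 -0.8  1.   0.6  0.5 -0.2 -0.8 -0.2 -2.7  0.6 -0.2  0.2
 -0.1  0.1]
-1 8 0 [([-0.08, 0.76, 2.05], np.float64(2.25), np.float64(0.0)), ([-0.09, 0.67, 2.03], np.float64(2.35), np.float64(0.0)), ([-0.09, 0.6, 2.01], np.float64(2.41), np.float64(0.0))]
-1 8 0.15 [([-0.05, 0.75, 1.87], np.float64(2.26), np.float64(0.0)), ([-0.05, 0.66, 1.84], np.float64(2.35), np.float64(0.0)), ([-0.05, 0.59, 1.83], np.float64(2.41), np.float64(0.0))]
-1 8 0.3 [([-0.02, 0.75, 1.68], np.float64(2.26), np.float64(0.0)), ([-0.02, 0.65, 1.65], np.float64(2.35), np.float64(0.0)), ([-0.01, 0.59, 1.63], np.float64(2.41), np.float64(0.0))]
-1 12 0 [([-0.14,
[... 4255 characters left out ...]
t64(2.32), np.float64(0.0)), ([-0.06, 0.4, -1.44], np.float64(2.43), np.float64(0.0)), ([-0.05, 0.33, -1.47], np.float64(2.5), np.float64(0.0))]
1 22 0 [([-0.38, 0.49, -0.78], np.float64(2.34), np.float64(0.0)), ([-0.46, 0.38, -0.72], np.float64(2.45), np.float64(0.0)), ([-0.54, 0.3, -0.66], np.float64(2.53), np.float64(0.0))]
1 22 0.15 [([-0.26, 0.44, -1.05], np.float64(2.35), np.float64(0.0)), ([-0.31, 0.33, -1.03], np.float64(2.46), np.float64(0.0)), ([-0.37, 0.25, -0.99], np.float64(2.53), np.float64(0.0))]
1 22 0.3 [([-0.11, 0.41, -1.37], np.float64(2.35), np.float64(0.0)), ([-0.1, 0.3, -1.39], np.float64(2.46), np.float64(0.0)), ([-0.1, 0.22, -1.42], np.float64(2.54), np.float64(0.0))]
```

```bash
cat > go.py <<'E'
from plan import *
from h import ctrl
import sys
h,tilt,dy,s=map(float,sys.argv[1:5]); o=ctrl.get_obs();R=Ro.from_rotvec(o['orientation']).as_matrix()
P,G=tgt(h,tilt,p[2]+dy,s); print('shift',(P-o['ee_pos']).round(1),'turn',Ro.from_matrix(G@R.T).as_rotvec().round(4),'F',(RR(p[2]).T@o['ft_force']).round(2),'q',o['qpos'].round(3))
b=o['ee_pos']-8*R[:,1];print('ball in trough',(RR(p[2]).T@(b-[p[0],p[1],60])).round(1),'P',P.round(1),'ee',o['ee_pos'].round(1))
E
python3 go.py 110 18 0.08 -1 | tail -2
```

```text
shift [ 41.3  10.4 -79.2] turn [0.0066 0.2192 0.0688] F [-0.38  0.09 -0.31] q [ 0.35   0.155  2.159 -0.595  0.402  2.541]
ball in trough [  4.7 -15.6 198.4] P [557.5 141.  144.6] ee [516.3 130.5 223.8]
```

```bash
python3 -m creep '[{"tx":0,"ty":2,"tz":0,"rx":0.003,"ry":0.11,"rz":0.034,"fingers":255},{"tx":0,"ty":5,"tz":0,"rx":0.0066,"ry":0.2192,"rz":0.0688,"fingers":255},{"tx":20,"ty":10,"tz":-20,"rx":0.0066,"ry":0.2192,"rz":0.0688,"fingers":255},{"tx":20,"ty":10,"tz":-20,"rx":0.0066,"ry":0.2192,"rz":0.0688,"fingers":255},{"tx":20,"ty":10,"tz":-20,"rx":0.0066,"ry":0.2192,"rz":0.0688,"fingers":255}]'; python3 go.py 110 18 0.08 -1 | tail -2
```

```text
t: 14.7
ee_pos: [535.2, 140.6, 204.0]
orientation: [0.374, 2.062, -2.078]
ft_force: [-0.3, 0.5, -0.7]
width: 40.7
shift [ 22.3   0.4 -59.4] turn [ 0.0004  0.0002 -0.0031] F [-0.7   0.42 -0.37] q [ 0.291  0.249  2.008 -0.184  0.595  2.044]
ball in trough [ 10.8  -3.2 172. ] P [557.5 141.  144.6] ee [535.2 140.6 204. ]
```

```bash
python3 -m creep '[{"tx":11,"ty":0,"tz":-30,"rx":0,"ry":0,"rz":0,"fingers":255},{"tx":22,"ty":0.4,"tz":-59.4,"rx":0,"ry":0,"rz":0,"fingers":255},{"tx":30,"ty":-0.6,"tz":-72,"rx":0,"ry":0,"rz":0,"fingers":255},{"tx":38,"ty":-1.6,"tz":-85,"rx":0,"ry":0,"rz":0,"fingers":255},{"tx":38,"ty":-1.6,"tz":-85,"rx":0,"ry":0,"rz":0,"fingers":255},{"tx":38,"ty":-1.6,"tz":-85,"rx":0,"ry":0,"rz":0,"fingers":255}]'; python3 go.py 50 18 0.08 -1 | tail -2;python3 -c "
from h import *
grab('wrist','w9'); crop('w9',160,100,480,300,'w9v')"
```

```text
t: 15.45
ee_pos: [574.2, 139.3, 120.2]
orientation: [0.376, 2.061, -2.075]
ft_force: [0.2, 0.6, -1.7]
width: 41.0
shift [ 14.8  -2.4 -26.5] turn [ 0.0002  0.0029 -0.0042] F [-0.78  0.57 -1.48] q [ 0.266  0.439  1.982 -0.231  0.428  2.077]
ball in trough [-0.7  0.4 80.4] P [589.  136.9  93.7] ee [574.2 139.3 120.2]
scale 2.5
```

View pics/w9v.png

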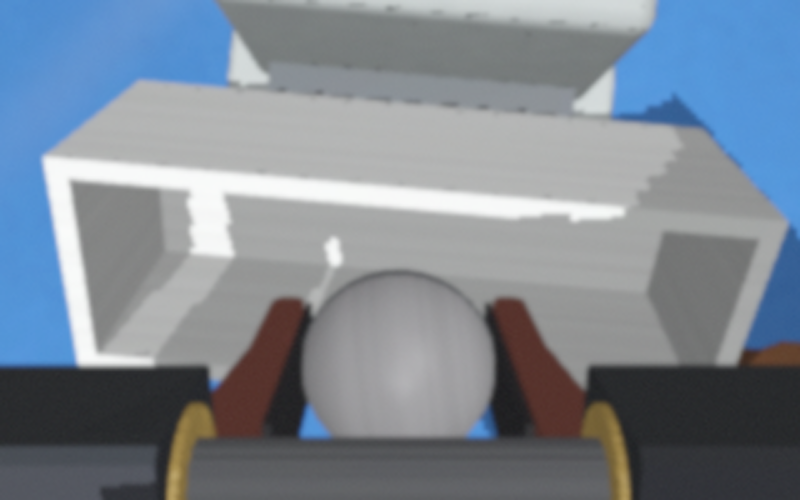

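```bash
python3 - <<'E' | tail -3
from plan import *
W=load('w9');from h import ctrl
print((proj(W,rim(p,51,56))-[160,100])*2.5)
o=ctrl.get_obs();R=Ro.from_rotvec(o['orientation']).as_matrix();print('ball',(proj(W,o['ee_pos']-8*R[:,1])-[160,100])*2.5, (proj(W,o['ee_pos']-11*R[:,1])-[160,100])*2.5)
E
python3 -m creep '[{"tx":4,"ty":-0.6,"tz":-7,"rx":0,"ry":0,"rz":0,"fingers":255},{"tx":8,"ty":-1.2,"tz":-14,"rx":0,"ry":0,"rz":0,"fingers":255},{"tx":8,"ty":-1.2,"tz":-14,"rx":0,"ry":0,"rz":0,"fingers":255}]'; python3 go.py 30 18 0.08 -1 | tail -2
```

```text
[716.54771346 425.0734179 ]
 [ 81.18277564 370.7013464 ]]
ball [[400.75462846 367.21044215]] [[400.8219641  373.22464715]]
t: 15.88
ee_pos: [582.1, 137.9, 104.9]
orientation: [0.374, 2.061, -2.077]
ft_force: [0.2, -0.2, -0.7]
width: 40.8
shift [ 17.5  -2.3 -28.1] turn [ 0.0006  0.0014 -0.0041] F [-0.18 -0.22 -0.69] q [ 0.26   0.474  1.971 -0.239  0.405  2.081]
ball in trough [-2.1  0.  63.2] P [599.6 135.6  76.8] ee [582.1 137.9 104.9]
```

```bash
python3 -m creep '[{"tx":4.4,"ty":-0.6,"tz":-7,"rx":0,"ry":0,"rz":0,"fingers":255},{"tx":8.8,"ty":-1.2,"tz":-14,"rx":0,"ry":0,"rz":0,"fingers":255},{"tx":13.2,"ty":-1.8,"tz":-21,"rx":0,"ry":0,"rz":0,"fingers":255},{"tx":17.5,"ty":-2.3,"tz":-28,"rx":0,"ry":0,"rz":0,"fingers":255},{"tx":17.5,"ty":-2.3,"tz":-28,"rx":0,"ry":0,"rz":0,"fingers":255},{"tx":17.5,"ty":-2.3,"tz":-28,"rx":0,"ry":0,"rz":0,"fingers":255}]'; python3 go.py 25 18 0.08 -1 | tail -2
```

```text
t: 16.62
ee_pos: [599.6, 135.7, 77.6]
orientation: [0.375, 2.061, -2.076]
ft_force: [-1.0, 0.2, -0.3]
width: 40.5
shift [ 2.6 -0.5 -5. ] turn [ 0.0004  0.0021 -0.0043] F [-1.02  0.06  0.33] q [ 0.247  0.54   1.944 -0.254  0.365  2.085]
ball in trough [-1.6  0.1 30.7] P [602.2 135.2  72.5] ee [599.6 135.7  77.6]
```

```bash
python3 -m creep '[{"tx":1.3,"ty":-0.2,"tz":-2.5,"rx":0,"ry":0,"rz":0,"fingers":255},{"tx":2.6,"ty":-0.4,"tz":-5,"rx":0,"ry":0,"rz":0,"fingers":255},{"tx":2.6,"ty":-0.4,"tz":-5,"rx":0,"ry":0,"rz":0,"fingers":255}]'; python3 go.py 21 18 0.08 -1 | tail -2;  python3 -m creep '[{"tx":0.5,"ty":-0.1,"tz":-0.9,"rx":0,"ry":0,"rz":0,"fingers":255},{"tx":1,"ty":-0.2,"tz":-1.7,"rx":0,"ry":0,"rz":0,"fingers":255},{"tx":1,"ty":-0.2,"tz":-1.7,"rx":0,"ry":0,"rz":0,"fingers":255}]'; python3 go.py 21 18 0.08 -1 | tail -2
```

```text
t: 17.0
ee_pos: [602.2, 135.3, 72.5]
orientation: [0.375, 2.061, -2.076]
ft_force: [0.4, 0.6, 0.2]
width: 40.7
shift [ 2.1 -0.4 -3.3] turn [ 0.0004  0.0022 -0.0043] F [ 0.36  0.63 -0.02] q [ 0.245  0.552  1.939 -0.257  0.357  2.087]
ball in trough [-2.1  0.1 25. ] P [604.3 135.   69.1] ee [602.2 135.3  72.5]
t: 17.38
ee_pos: [603.2, 135.2, 70.9]
orientation: [0.375, 2.061, -2.076]
ft_force: [-0.8, 0.5, -0.7]
width: 41.2
shift [ 1.1 -0.2 -1.7] turn [ 0.0004  0.0023 -0.0043] F [-1.09  0.35 -0.14] q [ 0.244  0.555  1.938 -0.258  0.355  2.088]
ball in trough [-2.   0.  23.1] P [604.3 135.   69.1] ee [603.2 135.2  70.9]
```

```bash
python3 -m creep '[{"tx":0.4,"ty":0,"tz":-0.7,"rx":0,"ry":0,"rz":0,"fingers":255},{"tx":0.4,"ty":0,"tz":-0.7,"rx":0,"ry":0,"rz":0,"fingers":255}]'; python3 go.py 21 18 0.08 -1 | tail -2;  python3 -m creep '[{"tx":0.3,"ty":0,"tz":-0.5,"rx":0,"ry":0,"rz":0,"fingers":255},{"tx":0.3,"ty":0,"tz":-0.5,"rx":0,"ry":0,"rz":0,"fingers":255}]'; python3 go.py 21 18 0.08 -1 | tail -2
```

```text
t: 17.62
ee_pos: [603.6, 135.2, 70.2]
orientation: [0.375, 2.061, -2.076]
ft_force: [-0.3, -0.1, -0.7]
width: 40.7
shift [ 0.7 -0.2 -1.1] turn [ 0.0003  0.0023 -0.0042] F [-0.62 -0.11 -0.48] q [ 0.244  0.557  1.937 -0.258  0.354  2.088]
ball in trough [-2.1  0.1 22.3] P [604.3 135.   69.1] ee [603.6 135.2  70.2]
t: 17.88
ee_pos: [603.9, 135.1, 69.7]
orientation: [0.375, 2.061, -2.076]
ft_force: [1.0, -0.3, -1.0]
width: 40.8
shift [ 0.4 -0.2 -0.5] turn [ 0.0004  0.0023 -0.0043] F [ 0.36 -0.19 -1.41] q [ 0.244  0.558  1.936 -0.259  0.354  2.088]
ball in trough [-2.1  0.1 21.7] P [604.3 135.   69.1] ee [603.9 135.1  69.7]
```

```bash
python3 -m creep '[{"tx":0.3,"ty":0,"tz":-0.5,"rx":0,"ry":0,"rz":0,"fingers":255},{"tx":0.3,"ty":0,"tz":-0.5,"rx":0,"ry":0,"rz":0,"fingers":255}]'; python3 go.py 21 18 0.08 -1 | tail -2;  python3 -m creep '[{"tx":0.2,"ty":0,"tz":-0.3,"rx":0,"ry":0,"rz":0,"fingers":255},{"tx":0.2,"ty":0,"tz":-0.3,"rx":0,"ry":0,"rz":0,"fingers":255}]'; python3 go.py 21 18 0.08 -1 | tail -2
```

```text
t: 18.12
ee_pos: [604.2, 135.2, 69.3]
orientation: [0.375, 2.061, -2.076]
ft_force: [-1.3, -0.5, 1.8]
width: 40.5
shift [ 0.1 -0.2 -0.2] turn [ 0.0004  0.0024 -0.0043] F [-0.12 -0.69  2.18] q [ 0.244  0.559  1.936 -0.259  0.353  2.088]
ball in trough [-2.   0.2 21.2] P [604.3 135.   69.1] ee [604.2 135.2  69.3]
t: 18.38
ee_pos: [604.2, 135.2, 69.2]
orientation: [0.375, 2.061, -2.076]
ft_force: [-3.3, -0.1, 4.8]
width: 40.8
shift [ 0.1 -0.2 -0. ] turn [ 0.0004  0.0023 -0.0043] F [-0.25 -0.5   5.82] q [ 0.244  0.559  1.936 -0.259  0.353  2.089]
ball in trough [-2.1  0.2 21.1] P [604.3 135.   69.1] ee [604.2 135.2  69.2]
```

```bash
python3 -m creep '[{"tx":0,"ty":0,"tz":0.1,"rx":0,"ry":0,"rz":0,"fingers":115},{"tx":0,"ty":0,"tz":0.1,"rx":0,"ry":0,"rz":0,"fingers":90},{"tx":0,"ty":0,"tz":0.1,"rx":0,"ry":0,"rz":0,"fingers":65},{"tx":0,"ty":0,"tz":0.1,"rx":0,"ry":0,"rz":0,"fingers":65},{"tx":0,"ty":0,"tz":0.1,"rx":0,"ry":0,"rz":0,"fingers":65}]'; python3 -c "
from h import *
grab('wrist','w10'); crop('w10',160,100,480,300,'w10v')"
```

```text
t: 19.0
ee_pos: [604.4, 135.1, 69.0]
orientation: [0.375, 2.061, -2.076]
ft_force: [-0.3, -0.4, 0.7]
width: 65.2
scale 2.5
```

View pics/w10v.png

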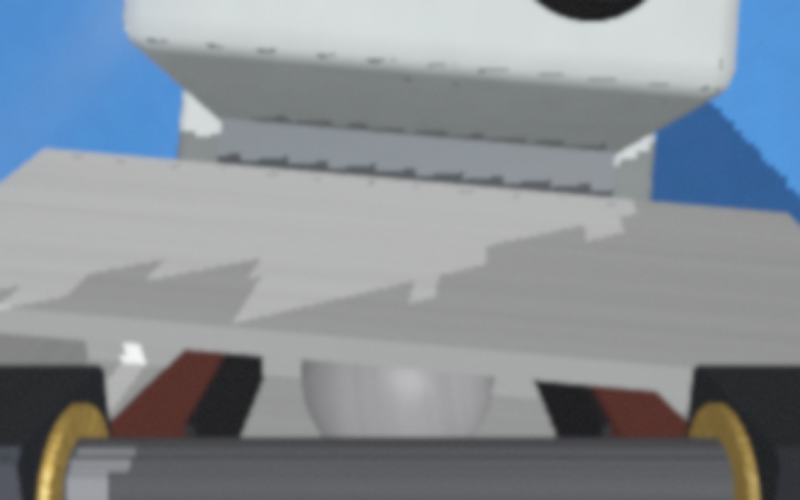

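```bash
python3 -m creep '[{"tx":-5,"ty":0.7,"tz":8.5,"rx":0,"ry":0,"rz":0,"fingers":65},{"tx":-13,"ty":1.7,"tz":21,"rx":0,"ry":0,"rz":0,"fingers":65},{"tx":-26,"ty":3.4,"tz":42,"rx":0,"ry":0,"rz":0,"fingers":65},{"tx":-42,"ty":5.4,"tz":68,"rx":0,"ry":0,"rz":0,"fingers":65},{"tx":-60,"ty":5.4,"tz":100,"rx":0,"ry":0,"rz":0,"fingers":65},{"tx":-80,"ty":5.4,"tz":145,"rx":0,"ry":0,"rz":0,"fingers":65},{"tx":-100,"ty":5.4,"tz":170,"rx":0,"ry":0,"rz":0,"fingers":65},{"tx":-100,"ty":5.4,"tz":170,"rx":0,"ry":0,"rz":0,"fingers":65}]'; python3 - <<'E'
from h import *
grab('wrist','w11'); crop('w11',0,0,640,400,'w11v',1.25)
W=load('w1');T=load('top0');S=load('scene0')
cw=lambda x,y:(480+x/3.75,60+y/3.75); ct=lambda x,y:(195+x/2.857,90+y/2.857)
for c in [(208,143),(392,128),(357,383),(180,393)]: print('W',onz(W,*cw(*c),25).round(1))
for c in [(668,310),(728,308),(732,390),(675,393)]: print('T',onz(T,*ct(*c),25).round(1))
print('knob',tri([(W,*cw(506,448)),(T,*ct(732,390))]),onz(W,*cw(506,448),92),onz(T,*ct(732,390),92))
E
```

```text
t: 20.05
ee_pos: [504.1, 141.0, 241.8]
orientation: [0.379, 2.06, -2.071]
ft_force: [0.1, 0.2, -1.0]
width: 65.2
scale 1.25
W [ 522.7 -296.8   25. ]
W [ 522.9 -344.6   25. ]
W [ 454.4 -346.    25. ]
W [ 455.  -297.1   25. ]
T [ 521.7 -294.7   25. ]
T [ 522.1 -345.3   25. ]
T [ 453.5 -344.7   25. ]
T [ 452.2 -296.9   25. ]
knob [ 450.94289376 -323.38308877   91.51293505] [ 451.13063626 -322.9263379    92.        ] [ 450.86903679 -323.19825083   92.        ]
```

View pics/w11v.png

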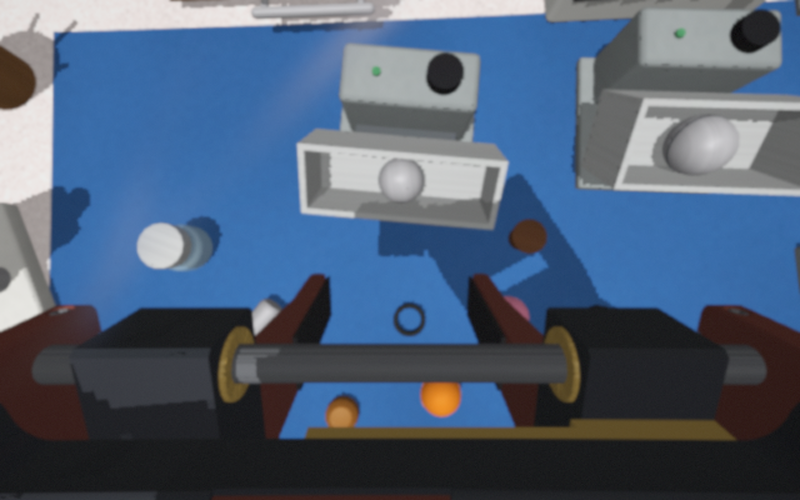

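```bash
python3 - <<'E'
from st import *
from scipy.spatial.transform import Rotation as Ro
o=ctrl.get_obs();R=Ro.from_rotvec(o['orientation']).as_matrix()
y=np.array([0,0,-1.]);z=np.array([0,-1,0.]);D=np.column_stack([np.cross(y,z),y,z])
print(Ro.from_matrix(D@R.T).as_rotvec().round(4),np.array([416,-323,200])-o['ee_pos'])
E
```

```text
[0.006  0.3193 0.0428] [ -88.30871595 -463.83370237  -40.46800355]
```

```bash
python3 -m creep '[{"tx":-88,"ty":-464,"tz":-40,"rx":0.006,"ry":0.319,"rz":0.043,"fingers":255},{"tx":-88,"ty":-464,"tz":-40,"rx":0.006,"ry":0.319,"rz":0.043,"fingers":255},{"tx":-88,"ty":-464,"tz":-40,"rx":0.006,"ry":0.319,"rz":0.043,"fingers":255},{"tx":-88,"ty":-464,"tz":-40,"rx":0.006,"ry":0.319,"rz":0.043,"fingers":255},{"tx":-88,"ty":-464,"tz":-40,"rx":0.006,"ry":0.319,"rz":0.043,"fingers":255},{"tx":-88,"ty":-464,"tz":-40,"rx":0.006,"ry":0.319,"rz":0.043,"fingers":255},{"tx":-88,"ty":-464,"tz":-40,"rx":0.006,"ry":0.319,"rz":0.043,"fingers":255},{"tx":-88,"ty":-464,"tz":-40,"rx":0.006,"ry":0.319,"rz":0.043,"fingers":255},{"tx":-88,"ty":-464,"tz":-40,"rx":0.006,"ry":0.319,"rz":0.043,"fingers":255},{"tx":-88,"ty":-464,"tz":-40,"rx":0.006,"ry":0.319,"rz":0.043,"fingers":255}]'; python3 - <<'E'
from h import *
grab('wrist','w12'); grab('top','t12'); crop('w12',160,80,480,280,'w12v');o=ctrl.get_obs();print(o['ee_pos'],o['qpos'],o['width'])
E
```

```text
t: 21.35
ee_pos: [416.0, -322.8, 197.9]
orientation: [0.004, -2.22, 2.219]
ft_force: [0.7, 0.2, 0.1]
width: 0.6
scale 2.5
[ 416.46111278 -322.30370722  198.50785973] [-0.6798623   0.32333997  1.87132556 -0.00293281  0.94927194  0.89153032] 0.3539435853512613
```

View pics/w12v.png

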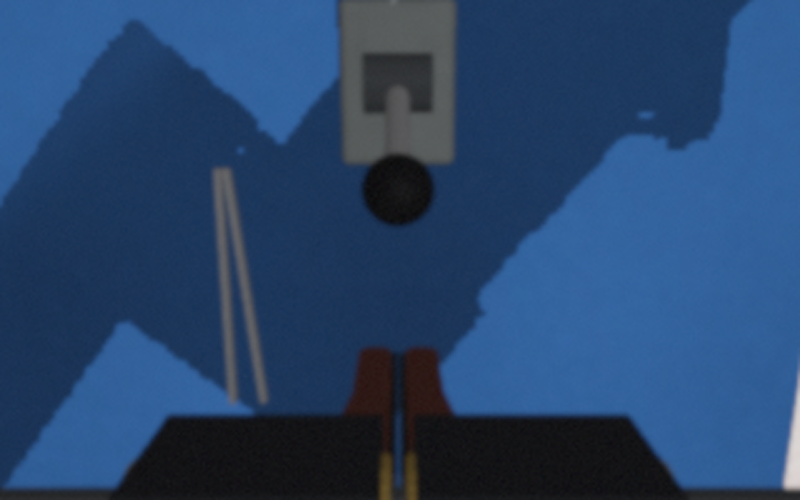

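View pics/t12.png

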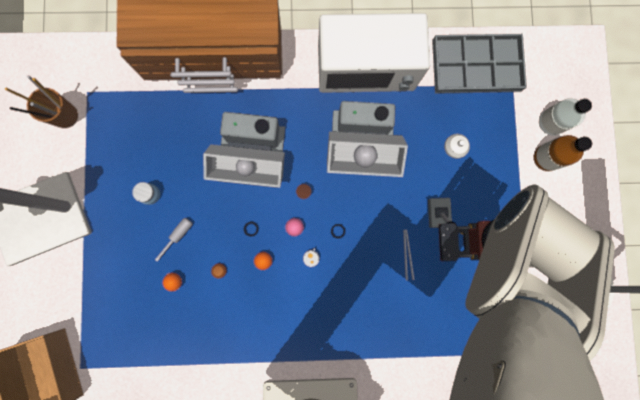

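```bash
python3 -m creep '[{"tx":-2,"ty":-0.5,"tz":-50,"rx":0,"ry":0,"rz":0,"fingers":255},{"tx":-2,"ty":-0.5,"tz":-90,"rx":0,"ry":0,"rz":0,"fingers":255},{"tx":-2,"ty":-0.5,"tz":-110,"rx":0,"ry":0,"rz":0,"fingers":255},{"tx":-2,"ty":-0.5,"tz":-110,"rx":0,"ry":0,"rz":0,"fingers":255},{"tx":-2,"ty":-0.5,"tz":-110,"rx":0,"ry":0,"rz":0,"fingers":255}]'; python3 -m creep '[{"tx":10,"ty":0,"tz":0,"rx":0,"ry":0,"rz":0,"fingers":255},{"tx":20,"ty":0,"tz":0,"rx":0,"ry":0,"rz":0,"fingers":255},{"tx":30,"ty":0,"tz":0,"rx":0,"ry":0,"rz":0,"fingers":255},{"tx":40,"ty":0,"tz":0,"rx":0,"ry":0,"rz":0,"fingers":255},{"tx":50,"ty":0,"tz":0,"rx":0,"ry":0,"rz":0,"fingers":255},{"tx":50,"ty":0,"tz":0,"rx":0,"ry":0,"rz":0,"fingers":255}]';python3 - <<'E'
from h import *
grab('wrist','w13'); crop('w13',160,80,480,280,'w13v')
E
```

```text
t: 22.08
ee_pos: [415.2, -323.7, 89.9]
orientation: [0.003, -2.219, 2.223]
ft_force: [0.5, -0.9, 1.3]
width: 0.7
t: 22.82
ee_pos: [465.4, -324.0, 88.9]
orientation: [0.003, -2.219, 2.223]
ft_force: [-0.1, 0.3, 1.3]
width: 0.3
scale 2.5
```

View pics/w13v.png

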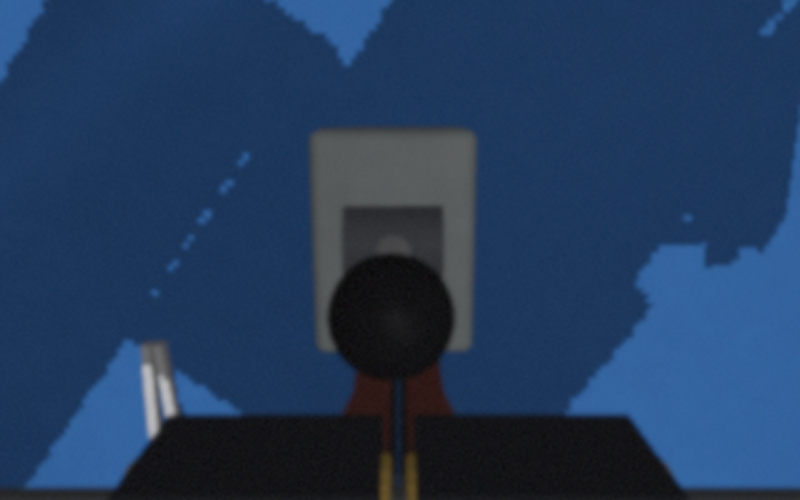

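```bash
python3 -m creep '[{"tx":10,"ty":0,"tz":0,"rx":0,"ry":0,"rz":0,"fingers":255},{"tx":20,"ty":0,"tz":0,"rx":0,"ry":0,"rz":0,"fingers":255},{"tx":28,"ty":0,"tz":0,"rx":0,"ry":0,"rz":0,"fingers":255},{"tx":34,"ty":0,"tz":0,"rx":0,"ry":0,"rz":0,"fingers":255},{"tx":34,"ty":0,"tz":0,"rx":0,"ry":0,"rz":0,"fingers":255}]'; python3 -m creep '[{"tx":2,"ty":0,"tz":0,"rx":0,"ry":0,"rz":0,"fingers":255},{"tx":2,"ty":0,"tz":0,"rx":0,"ry":0,"rz":0,"fingers":255}]';  python3 -m creep '[{"tx":2,"ty":0,"tz":0,"rx":0,"ry":0,"rz":0,"fingers":255},{"tx":2,"ty":0,"tz":0,"rx":0,"ry":0,"rz":0,"fingers":255}]'
```

```text
t: 23.5
ee_pos: [499.1, -324.0, 89.0]
orientation: [0.003, -2.219, 2.222]
ft_force: [0.7, -0.4, -0.4]
width: 0.3
t: 23.75
ee_pos: [500.4, -323.9, 89.0]
orientation: [0.003, -2.219, 2.221]
ft_force: [-0.2, 0.3, -0.4]
width: 0.2
t: 24.0
ee_pos: [502.4, -323.9, 89.0]
orientation: [0.003, -2.219, 2.221]
ft_force: [-0.4, 0.1, -1.1]
width: 0.6
```

```bash
python3 -m creep '[{"tx":1,"ty":0,"tz":0,"rx":0,"ry":0,"rz":0,"fingers":255},{"tx":1,"ty":0,"tz":0,"rx":0,"ry":0,"rz":0,"fingers":255}]'; python3 -m creep '[{"tx":1,"ty":0,"tz":0,"rx":0,"ry":0,"rz":0,"fingers":255},{"tx":1,"ty":0,"tz":0,"rx":0,"ry":0,"rz":0,"fingers":255}]';  python3 - <<'E'
from h import *
grab('wrist','w14'); crop('w14',160,80,480,280,'w14v')
E
```

```text
t: 24.25
ee_pos: [503.4, -323.9, 89.0]
orientation: [0.003, -2.219, 2.221]
ft_force: [-0.3, 1.1, -1.7]
width: 0.6
t: 24.5
ee_pos: [503.8, -323.8, 88.9]
orientation: [0.004, -2.219, 2.221]
ft_force: [-3.9, -0.3, -0.9]
width: 0.3
scale 2.5
```

View pics/w14v.png

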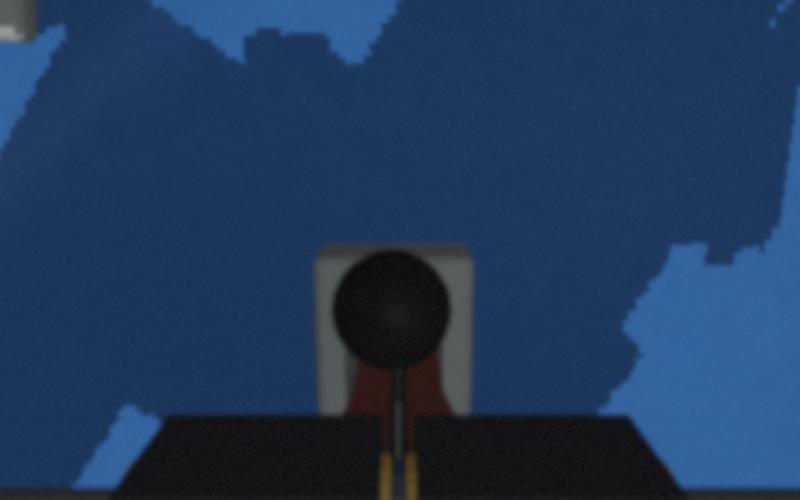

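```bash
python3 -m creep '[{"tx":0.7,"ty":0,"tz":0,"rx":0,"ry":0,"rz":0,"fingers":255},{"tx":0.7,"ty":0,"tz":0,"rx":0,"ry":0,"rz":0,"fingers":255}]'; python3 -m creep '[{"tx":-15,"ty":0,"tz":0,"rx":0,"ry":0,"rz":0,"fingers":255},{"tx":-50,"ty":0,"tz":0,"rx":0,"ry":0,"rz":0,"fingers":255},{"tx":-80,"ty":0,"tz":30,"rx":0,"ry":0,"rz":0,"fingers":255},{"tx":-100,"ty":0,"tz":90,"rx":0,"ry":0,"rz":0,"fingers":255},{"tx":-110,"ty":0,"tz":150,"rx":0,"ry":0,"rz":0,"fingers":255},{"tx":-110,"ty":0,"tz":150,"rx":0,"ry":0,"rz":0,"fingers":255},{"tx":-110,"ty":0,"tz":150,"rx":0,"ry":0,"rz":0,"fingers":255},{"tx":-110,"ty":0,"tz":150,"rx":0,"ry":0,"rz":0,"fingers":255}]'; python3 - <<'E'
from h import *
grab('wrist','w15');grab('top','t15'); grab('scene','s15'); crop('w15',160,60,480,260,'w15v'); crop('top0',195,90,475,290,'x'); crop('t15',195,90,475,290,'t15v');crop('s15',210,140,450,320,'s15v')
E
```

```text
t: 24.8
ee_pos: [504.0, -323.8, 88.8]
orientation: [0.005, -2.219, 2.22]
ft_force: [-6.9, -0.5, 1.1]
width: 0.4
t: 25.8
ee_pos: [394.5, -323.2, 237.4]
orientation: [0.005, -2.22, 2.219]
ft_force: [-0.2, -0.1, -0.0]
width: 0.4
scale 2.5
scale 2.857142857142857
scale 2.857142857142857
scale 3.3333333333333335
```

View pics/w15v.png

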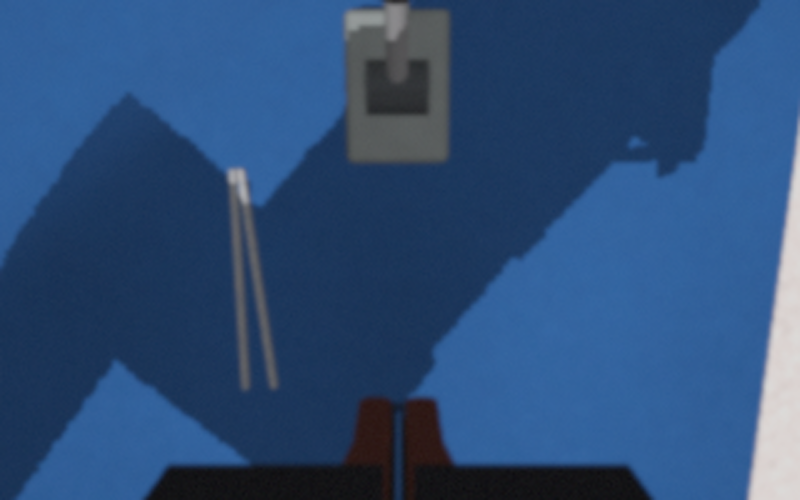

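View pics/t15v.png

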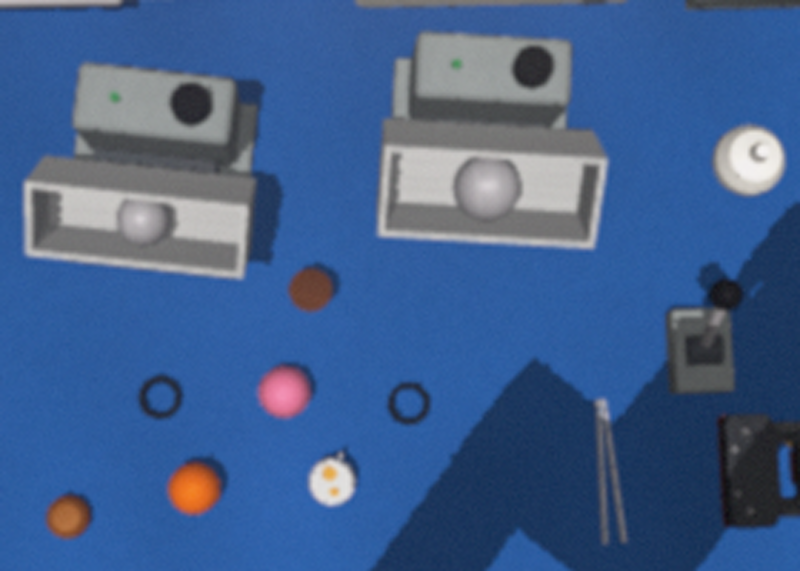

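View pics/s15v.png

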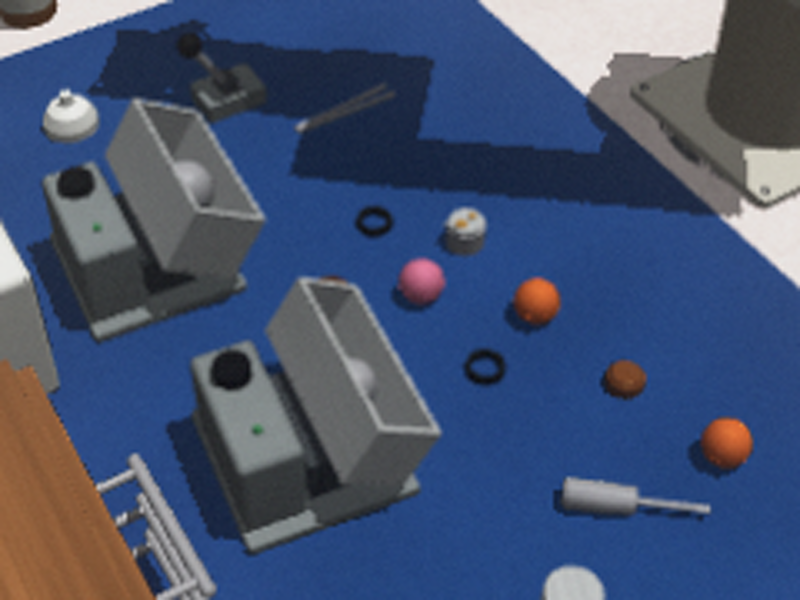

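```bash
python3 - <<'E'
from h import *
print(onz(load('t15'),195+725/2.857,90+294/2.857,92))
print(ctrl.get_obs()['ft_force']); print(ctrl.close_job())
E
```

```text
[ 526.32321882 -321.97984874   92.        ]
[ 0.57976981 -0.28776906 -0.03823567]
the job is handed in; nothing more can be done
None
```

Both balls are in their troughs, the start lever is over against its stop, and the job is handed in. It took about 26 s of the 64 s allowed.

- **Large ball:** I lowered it into the wide trough until it touched the floor, with a push of about 5 N, then let go.
- **Small ball:** I did the same in the narrow trough, with a push of about 6 N. The tool was about 14° more upright than the trough because the wrist ran out of range at the full tilt.
- **Lever:** I pushed it with closed fingers until the force rose to about 7 N at the stop, then backed the arm away.

**Last checks:**
- **Troughs:** the top and scene pictures show both balls lying in the right troughs.
- **Knob:** it measured x ≈ 526 mm, which is the expected stop position.
- **Bystanders:** the things around the job look to be where they started. I compared the pictures by eye and did not measure each one.
- **Robot:** it was touching nothing at hand-in, with wrist force near zero.

**One doubt:** before I switched to the more upright tilt, joint 6 read 2.5415 rad against its stated limit of 2.54. The controller held it there, and I could not tell whether it counts as passing the range. I turned the wrist back at once.

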